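# Clamp a slotted block in a clip stage and gauge its slots with blades

## Task

Draw back the sprung arm of the clip stage until it stays open, set the slotted block on the stage with its slots toward you and snug against the rear stops and the left stop, then swing the arm back so that it springs onto the block. Once the block is clamped, insert each gauge blade that stands on the bench into the slot it fits (the thinnest in the narrowest slot, and so on), its foot standing on the plate, just so far that the dark line across the blade is level with the block's front face, and let go of it. Leave the block clamped and the other things on the bench where they are.

Things in the scene. Friction and masses are not known exactly. Their poses are not given: they have to be found in the camera images.
- clip_stage: Fixed grey plate, 191 x 252 x 8 mm, spanning x -125 to +66, y -151 to +101 mm. Origin at bench level below the place of the block's underside centre; x away from the robot, y left. A seated block is at (0, 0, 8 mm), its axes parallel to the stage's. The front (x < -30 mm) is free: handles stand there. Steel stops 22 mm high: two at the rear, one at the left.
- rear_stop (a point): Middle of the line of the two rear stops' front faces, at stage (30, 0) mm. The stops span y 49 to 75 and -75 to -49 mm and are 12 mm thick; the space between them is free for a finger.
- left_stop (a point): Middle of the left stop's inner face, at stage (-7, 84) mm; it spans x -24 to +10 mm and is 12 mm thick.
- clip_arm (a joint): Angle (rad) of the curved clip arm at the stage's right. 0 = shut on an empty stage (its nose then stands 8 mm inside the block's place), about 0.2 = shut on a seated block, 1.0 = fully back. Grows counter-clockwise from above, knob to the right. Sprung over-centre: closes itself below 0.55, swings open and stays above it; damped; 5 to 10 N at the knob. Shut, it presses the block's right end.
- clip_knob (a point): Point on the axis of the black upright knob at the arm's free end, 45 mm above the bench. Knob 13 mm in diameter, free to grip from 30 mm to its top at 53 mm. It swings on a radius of 86 mm about clip_hinge and is at stage (-37, -112) mm at angle 0.
- clip_hinge (a point): Point on the arm's vertical hinge axis, at stage (48, -98) mm, 45 mm above the bench.
- slotted_block: Loose aluminium block, 60 x 168 x 40 mm (x, y, z), 0.6 kg. Origin: underside centre; x from slotted front to solid back. Four upright slots run from the front face (x = -30 mm) 45 mm deep, open at front and top, floor 8 mm above the underside: 6, 10, 14 and 17 mm wide at y = +63, +21, -21 and -63 mm. Grip it across the 60 mm at the middle.
- block_front (a point): Middle of the block's slotted front face, 30 mm in front of its centre and 20 mm above its underside.
- blade_3mm: Gauge blade, 3 mm thick, in a black handle standing on its foot; may be absent. Origin: foot's underside centre; x toward the tip. Foot 56 x 28 x 6 mm; grip 50 x 14 mm, up to z 46 mm. Blade on edge, z 12 to 36, reaching to x = 90 mm; dark line at x = 60 mm. Belongs in the 6 mm wide slot at block y = +63 mm.
- tip_3mm (a point): Middle of the tip edge of the 3 mm blade, 90 mm ahead of the handle's origin and 24 mm above its underside. With the line level with the block's front face this point is at x = 0 in the block's frame.
- blade_7mm: Gauge blade, 7 mm thick, in a black handle standing on its foot; may be absent. Origin: foot's underside centre; x toward the tip. Foot 56 x 28 x 6 mm; grip 50 x 14 mm, up to z 46 mm. Blade on edge, z 12 to 36, reaching to x = 90 mm; dark line at x = 60 mm. Belongs in the 10 mm wide slot at block y = +21 mm.
- tip_7mm (a point): Middle of the tip edge of the 7 mm blade, 90 mm ahead of the handle's origin and 24 mm above its underside. With the line level with the block's front face this point is at x = 0 in the block's frame.
- blade_11mm: Gauge blade, 11 mm thick, in a black handle standing on its foot; may be absent. Origin: foot's underside centre; x toward the tip. Foot 56 x 28 x 6 mm; grip 50 x 14 mm, up to z 46 mm. Blade on edge, z 12 to 36, reaching to x = 90 mm; dark line at x = 60 mm. Belongs in the 14 mm wide slot at block y = -21 mm.
- tip_11mm (a point): Middle of the tip edge of the 11 mm blade, 90 mm ahead of the handle's origin and 24 mm above its underside. With the line level with the block's front face this point is at x = 0 in the block's frame.
- blade_14mm: Gauge blade, 14 mm thick, in a black handle standing on its foot; may be absent. Origin: foot's underside centre; x toward the tip. Foot 56 x 28 x 6 mm; grip 50 x 14 mm, up to z 46 mm. Blade on edge, z 12 to 36, reaching to x = 90 mm; dark line at x = 60 mm. Belongs in the 17 mm wide slot at block y = -63 mm.
- tip_14mm (a point): Middle of the tip edge of the 14 mm blade, 90 mm ahead of the handle's origin and 24 mm above its underside. With the line level with the block's front face this point is at x = 0 in the block's frame.
- loupe: Bystander: black loupe, 38 mm diameter, 32 mm high; origin under its centre.
- dial_indicator: Bystander: dial indicator lying flat, 109 x 58 x 24 mm; origin under its centre.
- block_123: Bystander: drilled parallel block, 51 x 76 x 25 mm; origin under its centre.

How it is judged:
On the way, in this order (a step that is already met when the one before it is completed fails the run):
1. the clip arm is drawn back and stays open (over 0.8 rad) (value of joint clip_arm above 0.8 rad), for 0.2 s.
2. the block stands on the stage, slots to the front, within about 6 mm of the rear and left stops, with the arm still open (x of block_front in the frame of clip_stage below -0.02 m and x of slotted_block in the frame of clip_stage between -0.006 and 0.004 m and y of slotted_block in the frame of clip_stage between -0.006 and 0.004 m and z of slotted_block in the frame of clip_stage between 0.005 and 0.011 m and angle between the x axis of slotted_block and the x axis of clip_stage, either way round below 0.08 rad and value of joint clip_arm above 0.8 rad), for 0.2 s.
3. the arm has sprung onto the seated block (angle under 0.32 rad), no blade yet in the block (x of block_front in the frame of clip_stage below -0.02 m and x of slotted_block in the frame of clip_stage between -0.0035 and 0.0035 m and y of slotted_block in the frame of clip_stage between -0.0035 and 0.0035 m and z of slotted_block in the frame of clip_stage between 0.005 and 0.011 m and angle between the x axis of slotted_block and the x axis of clip_stage, either way round below 0.05 rad and angle between slotted_block's own z axis and vertical below 0.05 rad and distance between each of tip_3mm, tip_7mm, tip_11mm, tip_14mm and slotted_block above 0.09 m and value of joint clip_arm below 0.32 rad), for 0.3 s.
At the end, for the whole second after the job is handed in: The block is seated square on the stage within 3.5 mm of both the rear stops and the left stop, the clip arm is closed on it (under 0.32 rad), and every gauge blade present stands upright and still in its own slot, foot on the plate, its line within 4 mm of the block's front face (x of block_front in the frame of clip_stage below -0.02 m and x of slotted_block in the frame of clip_stage between -0.0035 and 0.0035 m and y of slotted_block in the frame of clip_stage between -0.0035 and 0.0035 m and z of slotted_block in the frame of clip_stage between 0.005 and 0.011 m and angle between the x axis of slotted_block and the x axis of clip_stage, either way round below 0.05 rad and angle between slotted_block's own z axis and vertical below 0.05 rad and value of joint clip_arm below 0.32 rad and x of tip_3mm in the frame of slotted_block between -0.004 and 0.004 m and y of tip_3mm in the frame of slotted_block between 0.059 and 0.067 m and z of tip_3mm in the frame of slotted_block between 0.018 and 0.03 m and angle between each of blade_3mm, blade_7mm, blade_11mm, blade_14mm's own z axis and vertical below 0.08 rad and angle between the x axis of each of blade_3mm, blade_7mm, blade_11mm, blade_14mm and the x axis of slotted_block, either way round below 0.08 rad and linear speed of each of blade_3mm, blade_7mm, blade_11mm, blade_14mm below 0.02 m/s and x of tip_7mm in the frame of slotted_block between -0.004 and 0.004 m and y of tip_7mm in the frame of slotted_block between 0.017 and 0.025 m and z of tip_7mm in the frame of slotted_block between 0.018 and 0.03 m and x of tip_11mm in the frame of slotted_block between -0.004 and 0.004 m and y of tip_11mm in the frame of slotted_block between -0.025 and -0.017 m and z of tip_11mm in the frame of slotted_block between 0.018 and 0.03 m and x of tip_14mm in the frame of slotted_block between -0.004 and 0.004 m and y of tip_14mm in the frame of slotted_block between -0.067 and -0.059 m and z of tip_14mm in the frame of slotted_block between 0.018 and 0.03 m); the robot touches nothing.
It fails at once if the loupe, dial indicator or drilled block is pushed aside (more than 30 mm) (distance of any of loupe, dial_indicator, block_123 from where it was at the start of the episode above 0.03 m).
Of blade_3mm, blade_7mm, blade_11mm, blade_14mm only 3 to 4 are there at a start; the rules pass over those that are not, and their reading is None.
At some moment in a run one of blade_3mm, blade_7mm, blade_11mm, blade_14mm may be knocked a few centimetres aside while the robot is not near it.
Once in a run the grip may slacken for a moment while it holds something.
It also fails if it takes over 210 s, if anything falls off the work surface, if the arm or the gripper's body presses on something with over 40 N, if the wrist force passes 120 N, or if a joint passes its speed limit or range.

## Robot

A 6-joint arm with a two-finger parallel gripper is mounted at the origin on a cart in front of the work surface, level with it; the furniture and walls round the work are solid. World frame = base frame: x ahead of the robot, y to its left, z up, the work surface at z = 0. Lengths are in m, angles in rad, forces in N, time in s.
With the tool pointing down it reaches from about 0.4 to 0.825 m from the base axis. Payload 7 kg.
Tool frame: the origin (TCP) lies on the centre line of the jaws, within the pads' length; the fingertips stand 19 mm ahead of it and the grasp point (between the pads) is the TCP; z points along the fingers, y is the line along which they close (so a half turn about z gives the same grasp; the last joint's range is limited). The gripper opens to 88 mm and grips with 3 to 60 N. Pads are 19 mm wide; open, the fingers measure 130 mm over their backs; the gripper's body (78 mm by 193 mm) begins 47 mm behind the grasp point.
Start: joints at [1.436, 0.359, 0.012, 0, -1.224, -0.288], TCP at [0.277, 0.616, 0.223] pointing down, gripper open.
Joint ranges: [-3.07, 3.07], [-1.43, 2.12], [-1.02, 1.25], [-3.03, 1.67], [-3.05, -0], [-3.03, 3.03]. Speed limits (rad/s): [2.39, 2.39, 3.01, 3.14, 3.14, 3.14].

## Interface

Orientations are given as [roll, pitch, yaw] about the fixed x, y, z axes, in that order (R = Rz(yaw) Ry(pitch) Rx(roll)).
In Python, from station import arm, imaging, models gives the robot as it stands.
- The arm moves only by the tool play_rows, never from a script. Its arguments are lists of equal length, an entry for each row: "travel": the shift along the tool's x, y, z in units of 25 mm (1.0 is 25 mm), a list of three; "twist": the turn about the tool's z in units of 0.15 rad (1.0 is 0.15 rad). A call has 1 to 8 rows; each row shifts and turns the commanded pose from where the row before left it, along the tool's axes as they then stand; what a row does not reach is not made up. A row lasts 1/8 s, in which the tool goes at most 62.5 mm and 10.7 degrees, less where a joint would pass 70% of its speed; a pose out of reach is approached as far as the arm can. A call with a number of a shift or a turn outside -1 to 1 is refused whole. A call with a gripper value outside its range is refused whole. "fingers" is the opening, from 0 (shut) to 1 (fully open), set as the call begins (left out, the last holds). The fingers move at their own pace and stop on an object; "newtons" is the grip in N (left out, the last holds). Time passes only in rows, so rows that do not move let the fingers close. It gives the time, the measured TCP pose, the force, the opening and the grip force at its end, in the units of the state.
- arm.get_state(): the state, without advancing time (a new reading comes with each control period).
- imaging.grab_frame(name): name is "side" or "top"; returns a dict with "pixels" (420x560x3 uint8, red, green, blue), "fx", "fy", "cx", "cy" (pixels), "R" (3x3) and "t" (3): a world point X has camera coordinates R X + t. Camera axes: x right, y down, z forward; pixel columns grow to the right and rows downward; lengths in m; the calibration is good to about 2 mm. A picture is of the moment at which its call begins. There is no depth.
- arm.job_done(): hands the job in; it is judged then, once.
Trained networks look in the newest picture that a camera, given by its name, has taken for a name from the list of things; names that differ only in an ending like _2 or _b are one class to them, and where a whole thing is asked for, a point or a joint stands for the part that bears it (a point fixed in the world has none). Each returns a list of dicts, best first, with "confidence" (0 to 1); they miss things now and then, are a little off and sometimes report something else, mostly with a low value. They report only what shows in the picture. A call takes as long as a camera call.
- models.boxes_of(name, camera): "extent" ([centre column, centre row, width, height] in pixels, round what is visible of it).
- models.silhouettes(name, camera): "pixels" (420x560 bool, what is visible of it) and "extent" ([centre column, centre row, width, height] in pixels, round what is visible of it).
The state is a dict: "t": time; "q": joint angles; "qd": joint speeds; "joint_efforts": joint torques, N m; "eef_pos": TCP position; "ee_rot": TCP orientation; "force": force on the tool from outside, world axes, zero at the start; "moment": the same for the moment, N m; "width": finger opening in m; "gripper_force": force on a finger pad.
Only numpy, scipy, OpenCV 4.12 (cv2) and the standard library are available. Lean on these libraries where they do the work, as an engineer would, in place of code of your own. Each camera call takes 0.05 s, during which the arm holds its last target. There are 200 camera calls.

## Working session

There is one attempt and no reset: what is moved stays moved. The work goes in short steps, Python scripts to look and compute and a tool call to move; the robot and the scene stay as the last step left them, time stands still between calls to the robot, and variables do not carry over. Pictures are saved under pics/ and viewed, at most 14 in all, crops included, and the job is handed in when it is done.

Besides the shell and the picture viewer there is one more tool, called after ">>>" as name([rows], argument=value, ...), one row to a line, values as JSON. play_rows: Moves the arm, as the interface text tells. Shifts and turns lie within -1 to 1; 1 stands for 25 mm of shift or 0.15 rad of turn. Its arguments: {"type":"object","properties":{"travel":{"type":"array","items":{"type":"array","items":{"type":"number"}}},"twist":{"type":"array","items":{"type":"number"}},"fingers":{"type":"number"},"newtons":{"type":"number"}},"required":["travel","twist"]}

```bash
ls; mkdir -p pics; cat > h.py <<'E'
import numpy as np, cv2
from station import arm, imaging, models
def grab(n,fn=None):
    f=imaging.grab_frame(n)
    if fn: cv2.imwrite(f'pics/{fn}.png',f['pixels'][:,:,::-1])
    return f
def ray(f,u,v,z):
    R=np.array(f['R']);t=np.array(f['t'])
    d=R.T@np.array([(u-f['cx'])/f['fx'],(v-f['cy'])/f['fy'],1.]);c=-R.T@t
    return c+d*(z-c[2])/d[2]
def proj(f,X):
    p=np.array(f['R'])@np.array(X,float)+np.array(f['t'])
    return np.array([f['fx']*p[0]/p[2]+f['cx'],f['fy']*p[1]/p[2]+f['cy']])
E
python3 - <<'E'
from h import *
for c in('top','side'):
    f=grab(c,c+'0'); print(c,-np.array(f['R']).T@f['t'],f['fx'],np.round(f['R'],2).tolist())
    for n in ['clip_stage','clip_knob','slotted_block','blade_3mm','blade_7mm','blade_11mm','blade_14mm','loupe','dial_indicator','block_123']:
        print(n,[(np.round(b['extent']).tolist(),round(b['confidence'],2)) for b in models.boxes_of(n,c)[:3]])
print(arm.get_state())
E
```

```text
pics
top [ 0.43853395 -0.03252765  1.23532674] 394.70092191861136 [[-0.02, -1.0, -0.0], [-1.0, 0.02, -0.09], [0.09, -0.0, -1.0]]
clip_stage [([260.0, 207.0, 79.0, 63.0], 0.63)]
clip_knob [([282.0, 193.0, 10.0, 31.0], 0.51), ([409.0, 165.0, 28.0, 30.0], 0.47)]
slotted_block [([364.0, 220.0, 54.0, 20.0], 0.6)]
blade_3mm [([175.0, 266.0, 37.0, 14.0], 0.51)]
blade_7mm [([179.0, 237.0, 25.0, 14.0], 0.66)]
blade_11mm []
blade_14mm [([169.0, 177.0, 39.0, 12.0], 0.7), ([172.0, 237.0, 38.0, 12.0], 0.66)]
loupe [([309.0, 271.0, 3.0, 7.0], 0.59)]
dial_indicator [([346.0, 154.0, 26.0, 18.0], 0.75), ([363.0, 221.0, 58.0, 22.0], 0.29)]
block_123 [([410.0, 164.0, 29.0, 29.0], 0.86)]
side [0.53687204 0.94515155 0.43603041] 379.92858417492783 [[-1.0, 0.01, 0.0], [-0.0, 0.35, -0.94], [-0.01, -0.94, -0.35]]
clip_stage [([272.0, 239.0, 79.0, 46.0], 0.66), ([222.0, 290.0, 17.0, 42.0], 0.46), ([363.0, 288.0, 32.0, 43.0], 0.29)]
clip_knob [([257.0, 219.0, 35.0, 17.0], 0.63)]
slotted_block [([286.0, 196.0, 24.0, 28.0], 0.87)]
blade_3mm [([362.0, 289.0, 31.0, 45.0], 0.94)]
blade_7mm [([313.0, 288.0, 22.0, 50
[... 272 characters left out ...]
, 40.0], 0.37)]
{'t': 1.1, 'q': array([ 1.43610572e+00,  3.58641718e-01,  1.19002699e-02, -1.73964790e-06,
       -1.22408931e+00, -2.88076059e-01]), 'qd': array([-2.49280126e-03, -6.30526156e-05, -9.53379929e-04,  2.65893271e-03,
       -6.83197745e-04,  1.11669880e-03]), 'joint_efforts': array([ 6.74505773e-04, -5.82398629e+01,  2.93320173e+01,  7.00266212e+00,
        1.25380699e-02, -2.47839483e-05]), 'eef_pos': array([0.27696514, 0.61554195, 0.22293405]), 'ee_rot': array([ 3.14155917e+00, -8.21498977e-06, -4.22767258e-01]), 'force': array([-0.69260901,  0.64599747,  0.07191166]), 'moment': array([-0.04284995,  0.00237035, -0.04911284]), 'gripper_force': 0.0, 'width': 0.0875724304122387}
```

```bash
python3 - <<'E'
from h import *
a=cv2.imread('pics/top0.png')[125:315,140:440]; cv2.imwrite('pics/t0.png',cv2.resize(a,None,fx=2.66,fy=2.66,interpolation=cv2.INTER_CUBIC))
a=cv2.imread('pics/side0.png')[130:380,150:480]; cv2.imwrite('pics/s0.png',cv2.resize(a,None,fx=2.4,fy=2.4,interpolation=cv2.INTER_CUBIC))
E
```

```text
(no output)
```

View pics/t0.png

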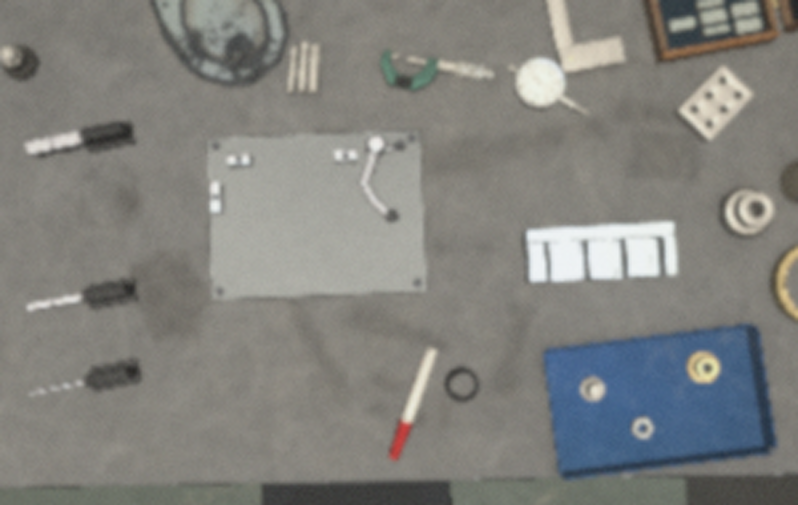

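View pics/s0.png

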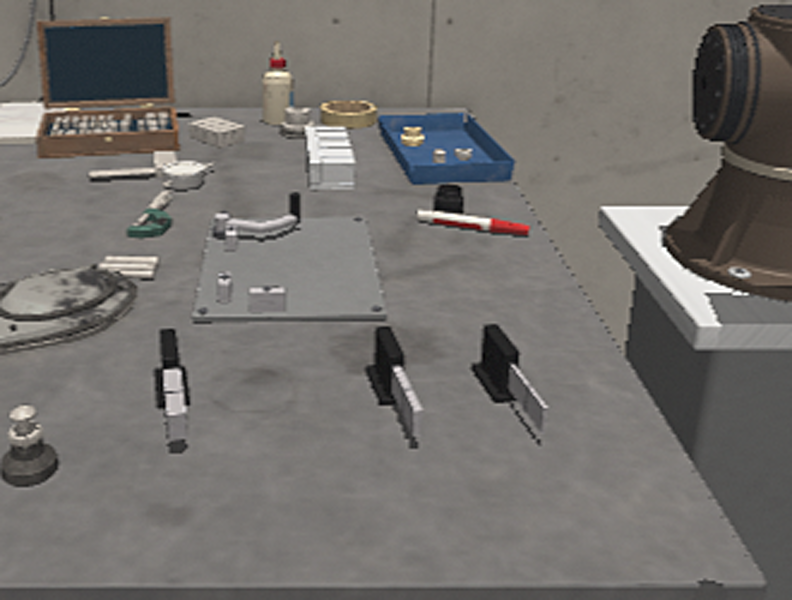

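```bash
cat > fit.py <<'E'
from h import *
from scipy.optimize import minimize
def box(x0,x1,y0,y1,z0,z1): return np.array([[x,y,z] for x in(x0,x1) for y in(y0,y1) for z in(z0,z1)])/1000
def blade(t): return [box(-28,28,-14,14,0,6),box(-25,25,-7,7,0,46),box(25,90,-t/2,t/2,12,36)]
SH={'clip_stage':[box(-125,66,-151,101,0,8)],'slotted_block':[box(-30,30,-84,84,0,40)],
 **{f'blade_{t}mm':blade(t) for t in(3,7,11,14)}}
S=4
def render(f,parts,p,z0=0):
    m=np.zeros((420*S,560*S),np.uint8); c,s=np.cos(p[2]),np.sin(p[2])
    R=np.array([[c,-s,0],[s,c,0],[0,0,1]])
    for P in parts:
        uv=np.array([proj(f,R@q+[p[0],p[1],z0]) for q in P])
        cv2.fillConvexPoly(m,cv2.convexHull(np.round((uv+.5)*S-.5).astype(np.int32)),255)
    return cv2.resize(m,(560,420),interpolation=cv2.INTER_AREA)/255.
def fit(parts,views,p0,z0=0):
    def cost(p): 
        e=0
        for f,m in views:
            r=render(f,parts,p,z0); e+=1-np.minimum(r,m).sum()/np.maximum(r,m).sum()
        return e
    p=np.array(p0,float)
    for st in((.01,.01,.15),(.004,.004,.05)):
        sim=np.vstack([p]+[p+np.eye(3)[i]*st for i in range(3)])
        r=minimize(cost,p,method='Nelder-Mead',options=dict(initial_simplex=sim,xatol=2e-4,fatol=1e-4)); p=r.x
    return p,r.fun
def masks(name,cams,near=None):
    out=[]
    for f,c in cams:
        for d in models.silhouettes(name,c):
            u=np.array(d['extent'][:2])
            if near is None or np.linalg.norm(u-proj(f,near))<25:
                out.append((f,d['pixels'].astype(float)));break
    return out
E
python3 - <<'E'
from fit import *
T=grab('top');Sd=grab('side')
g=lambda u,v,z:ray(T,140+u/2.66,125+v/2.66,z)
for n,c in dict(loupe=(462,384,.0),block123=(715,103,.0),dial=(541,82,.01),knob=(392,215,.053),hinge=(376,145,.04)).items(): print(n,g(*c).round(3))
cams=[(T,'top'),(Sd,'side')]
for n,uv,yaw,near in [('clip_stage',(315,215),0,None),('slotted_block',(603,250),0,None)]+[(f'blade_{t}mm',uv,1.65,1) for t in(3,7,11,14) for uv in((110,135),(110,292),(115,374))]:
    p=g(*uv,.02)
    for cc in (cams,[cams[0]],[cams[1]]):
        v=masks(n,cc,None if near is None else p+[0,.03,0])
        if v: q,e=fit(SH[n],v,[p[0],p[1],yaw]);print(n,uv,len(v),q.round(4),round(e,3))
E
```

```text
loupe [ 0.35  -0.137  0.   ]
block123 [ 0.676 -0.447  0.   ]
dial [ 0.703 -0.239  0.01 ]
knob [ 0.544 -0.058  0.053]
hinge [ 0.626 -0.042  0.04 ]
clip_stage (315, 215) 2 [0.5812 0.0538 0.0067] 0.117
clip_stage (315, 215) 1 [0.5791 0.057  0.0227] 0.02
clip_stage (315, 215) 1 [0.5836 0.0487 0.0151] 0.051
slotted_block (603, 250) 1 [ 0.5037 -0.307   0.0291] 0.045
slotted_block (603, 250) 1 [ 0.5037 -0.307   0.0291] 0.045
blade_3mm (115, 374) 1 [0.3672 0.2692 1.7487] 0.191
blade_3mm (115, 374) 1 [0.3672 0.2692 1.7487] 0.191
blade_7mm (110, 292) 1 [0.4656 0.2663 1.74  ] 0.092
blade_7mm (110, 292) 1 [0.4656 0.2663 1.74  ] 0.092
blade_11mm (110, 292) 1 [0.4624 0.2716 1.7133] 0.361
blade_11mm (110, 292) 1 [0.4624 0.2716 1.7133] 0.361
blade_14mm (110, 135) 2 [0.6497 0.2762 1.7706] 0.271
blade_14mm (110, 135) 1 [0.6473 0.2767 1.7521] 0.083
blade_14mm (110, 135) 1 [0.6513 0.2723 1.7692] 0.111
```

```bash
cat > plan.py <<'E'
import sys
from h import *
# usage: plan.py x y z yaw  -> turn-then-travel, tool units
def plan(x,y,z,yaw):
    s=arm.get_state(); p=s['eef_pos']; y0=s['ee_rot'][2]
    dy=(yaw-y0+np.pi)%(2*np.pi)-np.pi
    d=np.array([x,y,z])-p; c,sn=np.cos(yaw),np.sin(yaw)
    u=np.array([c*d[0]+sn*d[1], sn*d[0]-c*d[1], -d[2]])/.025
    print('at',p.round(4),round(y0,3),'t',s['t'],'| twist units',round(-dy/.15,2),'| tool units',u.round(2),'rows',round(np.abs(u).max(),1))
ST=(0.579,0.057,0.0227)
def w(sx,sy):
    c,s=np.cos(ST[2]),np.sin(ST[2]); return ST[0]+c*sx-s*sy, ST[1]+s*sx+c*sy
if __name__=='__main__': plan(*map(float,sys.argv[1:5]))
E
python3 - <<'E'
from plan import *
print(w(-.037,-.112)); plan(*w(-.037,-.112),.12,.02)
E
```

```text
(np.float64(0.544551714115734), np.float64(-0.05581097286893631))
at [0.277  0.6156 0.2229] -0.423 t 4.0 | twist units -2.95 | tool units [10.16 27.06  4.12] rows 27.1
```

>>> play_rows([
  [0,0.5,0],
  [0,0.5,0],
  [0,0.5,0],
  [0.37,1,0.15],
  [0.37,1,0.15],
  [0.37,1,0.15],
  [0.37,1,0.15],
  [0.37,1,0.15],
], twist=[-1,-1,-0.95,0,0,0,0,0], fingers=0.35)

```text
t: 5.0
eef_pos: [0.316, 0.4547, 0.2042]
ee_rot: [-3.141, -0.0, 0.02]
force: [-0.0, 0.4, 0.4]
width: 0.0306
gripper_force: 0.0
```

>>> play_rows([
  [0.37,1,0.15],
  [0.37,1,0.15],
  [0.37,1,0.15],
  [0.37,1,0.15],
  [0.37,1,0.15],
  [0.37,1,0.15],
  [0.37,1,0.15],
  [0.37,1,0.15],
], twist=[0,0,0,0,0,0,0,0])

```text
t: 6.0
eef_pos: [0.394, 0.2555, 0.1741]
ee_rot: [-3.141, -0.0, 0.02]
force: [-0.3, -1.1, 0.8]
width: 0.0307
gripper_force: 0.0
```

>>> play_rows([
  [0.37,1,0.15],
  [0.37,1,0.15],
  [0.37,1,0.15],
  [0.37,1,0.15],
  [0.37,1,0.15],
  [0.37,1,0.15],
  [0.37,1,0.15],
  [0.37,1,0.15],
], twist=[0,0,0,0,0,0,0,0])

```text
t: 7.0
eef_pos: [0.4716, 0.0569, 0.1441]
ee_rot: [-3.142, -0.0, 0.02]
force: [-0.1, -0.1, 0.0]
width: 0.0305
gripper_force: 0.0
```

```bash
python3 - <<'E'
from plan import *
plan(*w(-.037,-.112),.12,.02);plan(*w(-.037,-.112),.053,.02)
E
```

```text
at [0.4716 0.0569 0.1441] 0.02 t 7.0 | twist units -0.0 | tool units [2.83 4.57 0.96] rows 4.6
at [0.4716 0.0569 0.1441] 0.02 t 7.0 | twist units -0.0 | tool units [2.83 4.57 3.64] rows 4.6
```

>>> play_rows([
  [0.57,0.91,0.2],
  [0.57,0.91,0.2],
  [0.57,0.91,0.2],
  [0.57,0.91,0.2],
  [0.55,0.93,0.2],
  [0,0,0],
], twist=[0,0,0,0,0,0])

```text
t: 7.75
eef_pos: [0.5444, -0.0563, 0.1184]
ee_rot: [3.141, 0.001, 0.017]
force: [-0.0, 0.1, -0.6]
width: 0.0304
gripper_force: 0.0
```

```bash
python3 - <<'E'
from plan import *
f=grab('side','s1');g=grab('top','t1')
a=cv2.imread('pics/s1.png')[150:290,200:380];b=cv2.imread('pics/t1.png')[140:240,200:340]
a=cv2.resize(a,(540,420),interpolation=cv2.INTER_CUBIC)
b=cv2.resize(b,(588,420),interpolation=cv2.INTER_CUBIC)[:,200:460]
cv2.imwrite('pics/v1.png',np.hstack([a,b]))
s=arm.get_state();print(s['eef_pos'],proj(f,s['eef_pos']+[0,0,-.019]))
E
```

```text
[ 0.54394298 -0.05495762  0.11894596] [273.80228424 195.78765937]
```

View pics/v1.png

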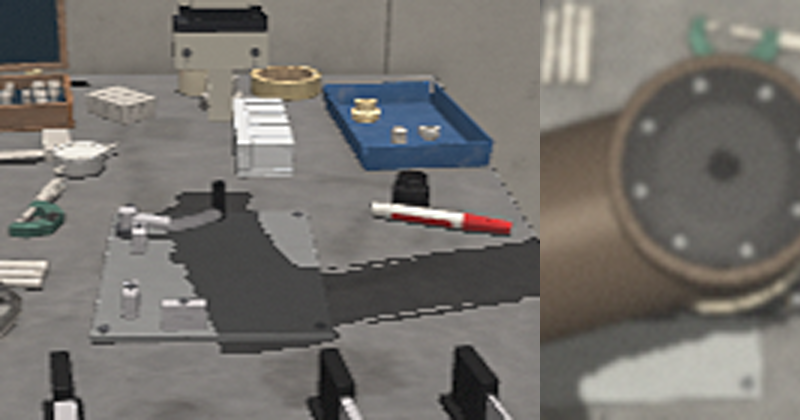

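>>> play_rows([
  [0,0,0.7],
  [0,0,0.7],
  [0,0,0.7],
  [0,0,0.5],
  [0,0,0],
], twist=[0,0,0,0,0])

```text
t: 8.48
eef_pos: [0.5438, -0.0541, 0.0537]
ee_rot: [3.141, 0.001, 0.02]
force: [1.3, 0.5, 0.5]
width: 0.0309
gripper_force: 0.0
```

```bash
python3 - <<'E'
from plan import *
p0=np.array(w(-.037,-.112))
for th in np.arange(.1,1.15,.1):
    c,s=np.cos(th),np.sin(th); q=np.array(w(.048-.085*c+.014*s,-.098-.085*s-.014*c))
    d=(q-p0)/.025; print(round(th,1),'toolx',round(d[0],2),'tooly',round(-d[1],2)); p0=q
E
```

```text
0.1 toolx 0.08 tooly 0.33
0.2 toolx 0.11 tooly 0.33
0.3 toolx 0.15 tooly 0.31
0.4 toolx 0.18 tooly 0.3
0.5 toolx 0.2 tooly 0.28
0.6 toolx 0.23 tooly 0.26
0.7 toolx 0.26 tooly 0.23
0.8 toolx 0.28 tooly 0.2
0.9 toolx 0.3 tooly 0.18
1.0 toolx 0.31 tooly 0.15
1.1 toolx 0.33 tooly 0.11
```

>>> play_rows([
  [0.08,0.33,0],
  [0.11,0.33,0],
  [0.15,0.31,0],
  [0.18,0.3,0],
  [0.2,0.28,0],
  [0.23,0.26,0],
  [0.26,0.23,0],
  [0.28,0.2,0],
], twist=[0,0,0,0,0,0,0,0])

```text
t: 9.48
eef_pos: [0.5833, -0.1098, 0.0542]
ee_rot: [3.142, 0.0, 0.02]
force: [0.6, -1.0, 0.8]
width: 0.0306
gripper_force: 0.0
```

>>> play_rows([
  [0.3,0.3,0],
  [0.3,0.25,0],
  [0,0,0],
  [0,0,0],
], twist=[0,0,0,0])

```text
t: 9.98
eef_pos: [0.5978, -0.1229, 0.054]
ee_rot: [-3.142, 0.0, 0.019]
force: [0.3, -0.3, -0.4]
width: 0.0305
gripper_force: 0.0
```

>>> play_rows([
  [0,0,-0.8],
  [0,0,-1],
  [0,0,-1],
  [0,0,-1],
  [0,1,0],
  [0,1,0],
  [0,1,0],
], twist=[0,0,0,0,0,0,0])

```text
t: 10.85
eef_pos: [0.5993, -0.1982, 0.1495]
ee_rot: [-3.141, -0.0, 0.02]
force: [0.3, -0.6, 0.1]
width: 0.0306
gripper_force: 0.0
```

```bash
python3 - <<'E'
from plan import *
f=grab('side','s2')
a=f['pixels'][150:290,200:380]
cv2.imwrite('pics/v2.png',cv2.resize(a,(720,560),interpolation=cv2.INTER_CUBIC)[:,:,::-1])
for th in(0,.5,.8,1.0):
    c,s=np.cos(th),np.sin(th); q=w(.048-.085*c+.014*s,-.098-.085*s-.014*c); print(th,(proj(f,[*q,.045])-[200,150])*4)
plan(.504,-.307,.12,-1.542)
E
```

```text
0 [294.52111732 256.47952106]
0.5 [270.24637259 237.23367138]
0.8 [244.97854161 229.0287955 ]
1.0 [224.97803729 225.29473693]
at [ 0.5992 -0.2005  0.1493] 0.019 t 10.9 | twist units 10.41 | tool units [4.15 3.93 1.17] rows 4.1
```

View pics/v2.png

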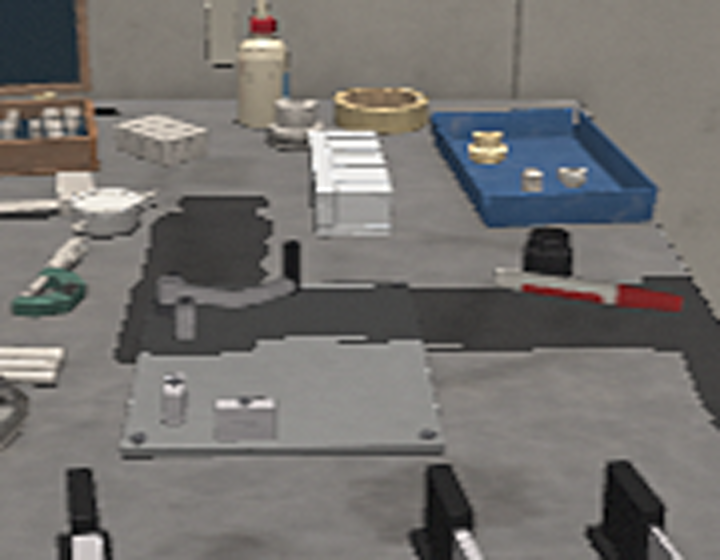

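```bash
python3 - <<'E'
from plan import *
f=grab('side');g=grab('top')
print(ray(f,200+291/4,150+241/4,.053),ray(f,200+291/4,150+290/4,.022))
for c,h in(('side',f),('top',g)):
  for b in models.boxes_of('clip_knob',c)[:3]: print(c,b['extent'],b['confidence'])
print(ray(g,140+392/2.66,125+215/2.66,.053))
plan(.5465,-.056,.12,.02)
E
```

```text
[ 0.54710361 -0.06558305  0.053     ] [ 0.5470553  -0.04943024  0.022     ]
side [256.4, 218.6, 35.5, 16.6] 0.62
[ 0.54395462 -0.058457    0.053     ]
at [ 0.5993 -0.1976  0.1492] 0.02 t 11.1 | twist units -0.0 | tool units [-2.   -5.7   1.17] rows 5.7
```

>>> play_rows([
  [0,-1,0],
  [-0.53,-1,0],
  [-0.53,-1,0],
  [-0.53,-1,0.2],
  [-0.4,-1,0.5],
  [0,-0.6,0.5],
  [0,0,0.9],
  [0,0,0.9],
], twist=[0,0,0,0,0,0,0,0], fingers=0.45)

```text
t: 12.1
eef_pos: [0.5475, -0.058, 0.0736]
ee_rot: [-3.141, -0.001, 0.021]
force: [-0.2, 0.2, -0.6]
width: 0.0395
gripper_force: 0.0
```

>>> play_rows([
  [0,0,0.9],
  [0,0,0],
  [0,0,0],
], twist=[0,0,0])

```text
t: 12.48
eef_pos: [0.5477, -0.0587, 0.0523]
ee_rot: [3.141, -0.001, 0.02]
force: [-0.5, 0.2, 0.8]
width: 0.0396
gripper_force: 0.0
```

>>> play_rows([
  [0,0,0],
  [0,0,0],
  [0,0,0],
  [0,0,0],
  [0,0,0],
], twist=[0,0,0,0,0], fingers=0, newtons=15)

```text
t: 13.1
eef_pos: [0.5471, -0.0589, 0.0518]
ee_rot: [-3.142, -0.0, 0.02]
force: [0.3, -0.1, -0.2]
width: 0.001
gripper_force: 0.0
```

```bash
python3 - <<'E'
from plan import *
f=grab('side','s3')
a=f['pixels'][160:280,200:350]
cv2.imwrite('pics/v3.png',cv2.resize(a,(750,600),interpolation=cv2.INTER_CUBIC)[:,:,::-1])
s=arm.get_state();print((proj(f,s['eef_pos']+[0,0,-.019])-[200,160])*5)
E
```

```text
[363.77746149 288.65524983]
```

View pics/v3.png

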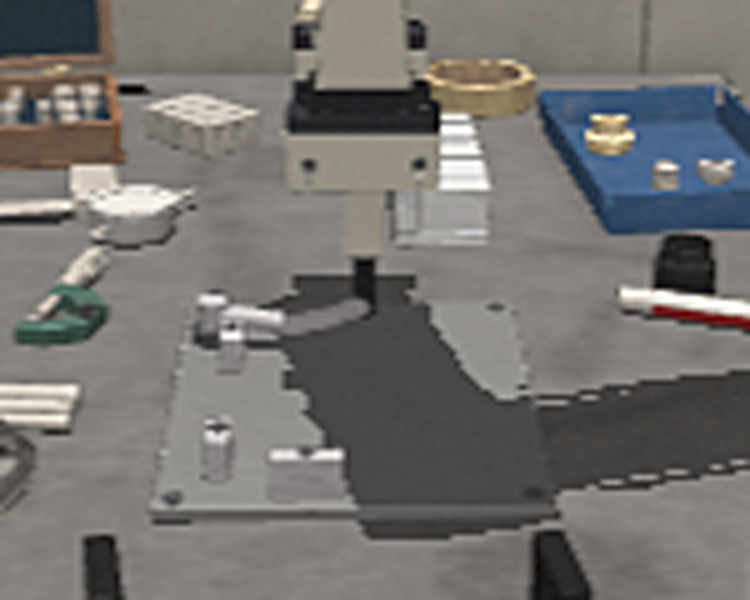

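```bash
python3 - <<'E'
from plan import *
a=cv2.imread('pics/s2.png')[195:235,250:290];b=cv2.imread('pics/s3.png')[195:235,250:290]
cv2.imwrite('pics/v4.png',cv2.resize(np.hstack([a,b]),(800,400),interpolation=cv2.INTER_NEAREST))
f=grab('side')
for q in([.5471,-.0589,.033],[.5471,-.0375,.033],[.5471,-.0795,.033]):print((proj(f,q)-[250,195])*10)
E
```

```text
[227.52068763 226.51475598]
[226.83577838 255.05236854]
[228.15645326 200.02477401]
```

View pics/v4.png

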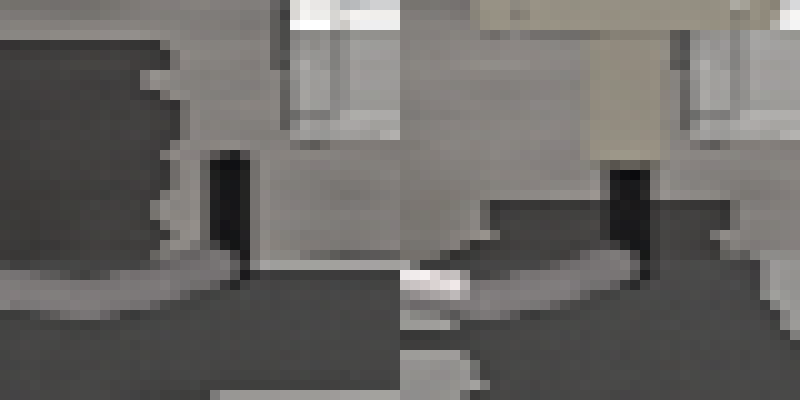

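>>> play_rows([
  [0,0,0],
  [0,0,0],
  [0,0,0],
  [0,0,0.2],
  [0,0,0.2],
  [0,0,0],
], twist=[0,0,0,0,0,0], fingers=0.45)

```text
t: 13.95
eef_pos: [0.5466, -0.059, 0.041]
ee_rot: [3.141, 0.001, 0.02]
force: [0.0, 0.2, -0.2]
width: 0.0395
gripper_force: 0.0
```

>>> play_rows([
  [0,0,0],
  [0,0,0],
  [0,0,0],
  [0,0,0],
], twist=[0,0,0,0], fingers=0)

```text
t: 14.45
eef_pos: [0.5472, -0.0585, 0.0418]
ee_rot: [-3.141, -0.0, 0.02]
force: [-0.6, 3.0, 0.7]
width: 0.0117
gripper_force: 15.0
```

>>> play_rows([
  [0.08,0.33,0],
  [0.08,0.33,0],
  [0.08,0.33,0],
  [0.08,0.33,0],
  [0.08,0.33,0],
  [0.08,0.33,0],
  [0.08,0.33,0],
  [0.08,0.33,0],
], twist=[-0.67,-0.67,-0.67,-0.67,-0.67,-0.67,-0.67,-0.67], newtons=25)

```text
t: 15.45
eef_pos: [0.5843, -0.1138, 0.0419]
ee_rot: [-3.141, 0.001, 0.827]
force: [-2.5, -0.4, 4.3]
width: 0.011
gripper_force: 25.0
```

>>> play_rows([
  [0.06,0.26,0],
  [0,0,0],
], twist=[-0.5,0])

```text
t: 15.7
eef_pos: [0.591, -0.1176, 0.042]
ee_rot: [3.141, 0.001, 0.899]
force: [-0.0, -6.0, 0.4]
width: 0.0114
gripper_force: 25.0
```

>>> play_rows([
  [0,0,0],
  [0,0,0],
  [0,0,0],
  [0,0,0],
], twist=[0,0,0,0], fingers=0.4)

```text
t: 16.2
eef_pos: [0.5902, -0.1162, 0.0415]
ee_rot: [-3.141, 0.0, 0.899]
force: [-0.1, 0.1, 0.1]
width: 0.0346
gripper_force: 0.0
```

>>> play_rows([
  [0,0,-0.8],
  [0,0,-1],
  [0,0,-1],
  [0,0,-1],
], twist=[0,0,0,0])

```text
t: 16.7
eef_pos: [0.5901, -0.1163, 0.1372]
ee_rot: [-3.141, 0.001, 0.899]
force: [-0.0, -0.7, -0.9]
width: 0.0352
gripper_force: 0.0
```

```bash
python3 - <<'E'
from plan import *
f=grab('side','s5')
a=f['pixels'][150:290,200:380]
cv2.imwrite('pics/v5.png',cv2.resize(a,(720,560),interpolation=cv2.INTER_CUBIC)[:,:,::-1])
plan(.504,-.307,.15,-1.542)
E
```

```text
at [ 0.592  -0.1165  0.141 ] 0.899 t 16.75 | twist units 16.28 | tool units [ 7.52  3.74 -0.36] rows 7.5
```

View pics/v5.png

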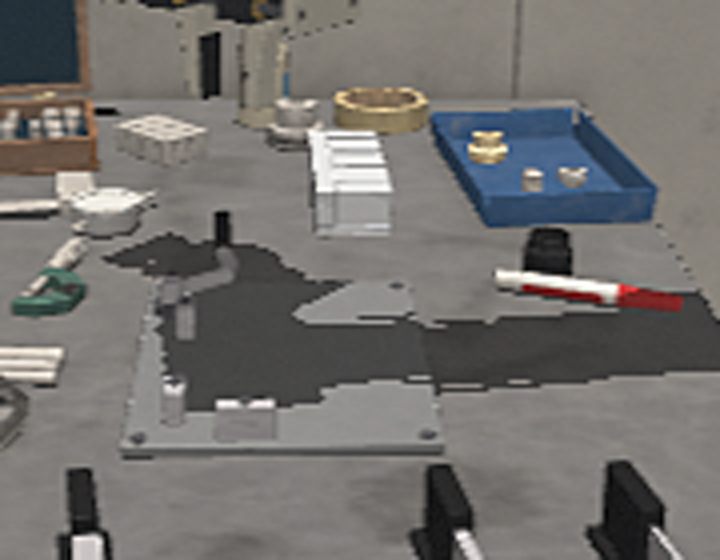

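>>> play_rows([
  [-1,0.25,-0.1],
  [-1,0.25,-0.1],
  [-1,0.25,0],
  [-1,0.25,0],
  [-1,0.25,0],
  [-1,0.25,0],
  [-1,0.25,0],
  [-1,0.25,0],
], twist=[0,0,0,0,0,0,0,0], fingers=1)

```text
t: 17.75
eef_pos: [0.5045, -0.3045, 0.1414]
ee_rot: [-3.141, 0.0, 0.899]
force: [0.5, -0.1, 0.4]
width: 0.0875
gripper_force: 0.0
```

>>> play_rows([
  [0,0,0],
  [0,0,0],
  [0,0,0],
  [0,0,0],
  [0,0,0],
  [0,0,0],
  [0,0,0],
  [0,0,0],
], twist=[1,1,1,1,1,1,1,1])

```text
t: 18.75
eef_pos: [0.5049, -0.3038, 0.1413]
ee_rot: [-3.141, 0.001, -0.306]
force: [-0.7, 0.4, -0.4]
width: 0.0876
gripper_force: 0.0
```

>>> play_rows([
  [0,0,0],
  [0,0,0],
  [0,0,0],
  [0,0,0],
  [0,0,0],
  [0,0,0],
  [0,0,0],
  [0,0,0],
], twist=[1,1,1,1,1,1,1,1])

```text
t: 19.75
eef_pos: [0.5049, -0.3038, 0.1413]
ee_rot: [3.141, 0.001, -1.506]
force: [0.2, 0.3, -0.7]
width: 0.0877
gripper_force: 0.0
```

```bash
python3 - <<'E'
from plan import *
f=grab('side','s6')
a=f['pixels'][130:230,230:350]
cv2.imwrite('pics/v6.png',cv2.resize(a,(720,600),interpolation=cv2.INTER_CUBIC)[:,:,::-1])
s=arm.get_state()
for dx in(-.044,.044):
  for z in(-.019,0): print((proj(f,s['eef_pos']+[dx,0,z])-[230,130])*6)
plan(.504,-.307,.15,-1.542)
q=f['pixels'];print(ray(f,258.75,178.75,0.02)) 
E
```

```text
[413.61420677 215.70640246]
[414.33494048 182.49648867]
[256.86066725 215.54601435]
[256.75692581 182.31973372]
at [ 0.5048 -0.3038  0.1413] -1.513 t 19.8 | twist units 0.19 | tool units [ 0.13  0.04 -0.35] rows 0.3
[ 0.60648759 -0.50413988  0.02      ]
```

View pics/v6.png

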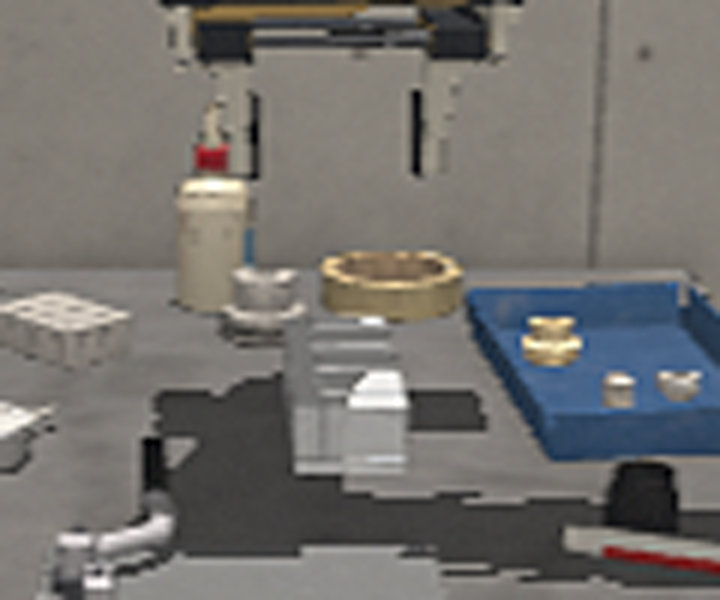

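>>> play_rows([
  [0,0.04,1],
  [0.13,0,1],
  [0,0,1],
  [0,0,1],
  [0,0,0.6],
  [0,0,0.3],
  [0,0,0],
], twist=[0.19,0,0,0,0,0,0])

```text
t: 20.68
eef_pos: [0.5044, -0.3074, 0.0191]
ee_rot: [3.141, 0.0, -1.529]
force: [0.2, -0.2, -0.2]
width: 0.0872
gripper_force: 0.0
```

>>> play_rows([
  [0,0,0],
  [0,0,0],
  [0,0,0],
  [0,0,0],
], twist=[0,0,0,0], fingers=0, newtons=35)

```text
t: 21.18
eef_pos: [0.5028, -0.3074, 0.0194]
ee_rot: [3.139, 0.0, -1.53]
force: [-5.1, -0.3, 5.8]
width: 0.0596
gripper_force: 35.0
```

```bash
python3 - <<'E'
from fit import *
from plan import *
f=grab('side','s7');g=grab('top','t7')
for cc in([(f,'side')],[(g,'top')]):
    v=masks('slotted_block',cc)
    if v: print(cc[0][1],fit(SH['slotted_block'],v,[.504,-.307,.03]), v[0][1].sum())
s=arm.get_state();print(s['eef_pos'],s['ee_rot'],s['width'],s['force'])
E
```

```text
side (array([ 0.50445532, -0.30262346,  0.03321264]), np.float64(0.0674137095134576)) 470.0
[ 0.50272579 -0.30737376  0.01942717] [ 3.13892837e+00  4.96023818e-04 -1.52987613e+00] 0.0598451005738352 [-5.3268289   0.5747088   5.66951129]
```

```bash
python3 - <<'E'
from plan import *
print(w(-.006,-.006)); plan(*w(-.006,-.006),.1,-1.548)
E
```

```text
(np.float64(0.5731377341068385), np.float64(0.05086535750040183))
at [ 0.5027 -0.3074  0.0194] -1.53 t 21.375 | twist units 0.12 | tool units [-14.26  -3.14  -3.22] rows 14.3
```

>>> play_rows([
  [0,0,-0.5],
  [0,0,-0.9],
  [0,0,-0.9],
  [0,0,-0.9],
  [0,0,0],
], twist=[0,0,0,0,0])

```text
t: 22.0
eef_pos: [0.5059, -0.3077, 0.1012]
ee_rot: [-3.137, -0.001, -1.53]
force: [-0.4, -0.0, -5.8]
width: 0.0597
gripper_force: 35.0
```

```bash
python3 - <<'E'
from plan import *
s=arm.get_state();print(s['width'],s['force'],s['gripper_force'])
plan(*w(-.006,-.006),.1,-1.548)
E
```

```text
0.05967002006643882 [-0.37064033 -0.04899786 -5.80286627] 34.994362592697144
at [ 0.5059 -0.3077  0.1012] -1.53 t 22.0 | twist units 0.12 | tool units [-14.28  -3.02   0.05] rows 14.3
```

>>> play_rows([
  [-0.5,-0.1,0],
  [-0.95,-0.2,0],
  [-0.95,-0.2,0],
  [-0.95,-0.2,0],
  [-0.95,-0.2,0],
  [-0.95,-0.2,0],
  [-0.95,-0.2,0],
  [-0.95,-0.2,0],
], twist=[0.12,0,0,0,0,0,0,0])

```text
t: 23.0
eef_pos: [0.5369, -0.1269, 0.098]
ee_rot: [3.14, 0.0, -1.548]
force: [0.9, 0.4, -4.7]
width: 0.0598
gripper_force: 35.0
```

>>> play_rows([
  [-0.95,-0.2,0],
  [-0.95,-0.2,0],
  [-0.95,-0.2,0],
  [-0.95,-0.2,0],
  [-0.95,-0.2,0],
  [-0.95,-0.25,0],
  [-0.95,-0.25,0],
  [-0.48,-0.05,0],
], twist=[0,0,0,0,0,0,0,0])

```text
t: 24.0
eef_pos: [0.5723, 0.0526, 0.0985]
ee_rot: [3.141, -0.0, -1.547]
force: [-0.2, -0.3, -6.1]
width: 0.0593
gripper_force: 35.0
```

```bash
python3 - <<'E'
from fit import *
from plan import *
f=grab('side','s8');g=grab('top','t8')
s=arm.get_state();p=s['eef_pos']
plan(*w(-.006,-.006),.035,-1.548);print(s['width'])
zb=p[2]-.0194
for cc in([(f,'side')],[(g,'top')]):
    v=masks('slotted_block',cc)
    if v: print(cc[0][1],fit(SH['slotted_block'],v,[p[0],p[1],.03],zb))
a=f['pixels'][170:270,210:330]
cv2.imwrite('pics/v8.png',cv2.resize(a,(720,600),interpolation=cv2.INTER_CUBIC)[:,:,::-1])
E
```

```text
at [0.5722 0.0524 0.0987] -1.547 t 24.1 | twist units 0.01 | tool units [ 0.06 -0.04  2.55] rows 2.5
0.05962776917404086
side (array([0.575011  , 0.05867705, 0.01988938]), np.float64(0.030952455402510903))
top (array([0.5707417 , 0.0597022 , 0.02958385]), np.float64(0.7020446003062606))
```

View pics/v8.png

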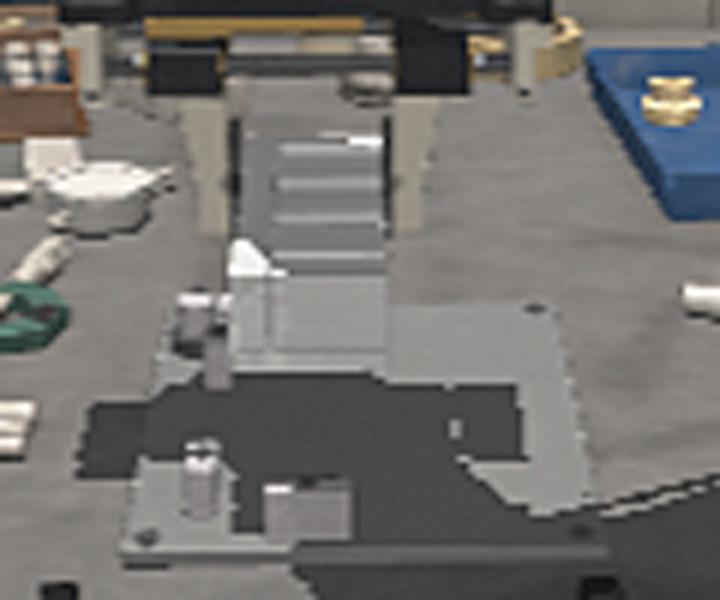

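>>> play_rows([
  [0.4,0,0.3],
  [0,0,0.8],
  [0,0,0.8],
  [0,0,0.6],
  [0,0,0.3],
  [0,0,0],
], twist=[0,0,0,0,0,0])

```text
t: 24.95
eef_pos: [0.5724, 0.0409, 0.0289]
ee_rot: [3.141, -0.0, -1.548]
force: [0.1, 0.3, -5.3]
width: 0.0593
gripper_force: 35.0
```

>>> play_rows([
  [0,0,0.08],
  [0,0,0],
], twist=[0,0])

```text
t: 25.2
eef_pos: [0.5729, 0.0415, 0.0277]
ee_rot: [-3.141, 0.0, -1.548]
force: [0.4, 0.3, -5.2]
width: 0.06
gripper_force: 35.0
```

>>> play_rows([
  [-0.2,0,0.04],
  [-0.2,0,0],
  [0,0,0],
], twist=[0,0,0])

```text
t: 25.58
eef_pos: [0.5718, 0.0453, 0.0276]
ee_rot: [3.139, -0.007, -1.547]
force: [6.7, -34.5, 3.8]
width: 0.0598
gripper_force: 35.1
```

>>> play_rows([
  [-0.08,0,0],
  [-0.08,0,0],
  [0,0,0],
], twist=[0,0,0])

```text
t: 25.95
eef_pos: [0.5714, 0.0464, 0.0278]
ee_rot: [3.138, -0.01, -1.548]
force: [8.6, -49.8, 6.0]
width: 0.0594
gripper_force: 35.2
```

>>> play_rows([
  [0,-0.1,0],
  [0,-0.1,0],
  [0,0,0],
], twist=[0,0,0])

```text
t: 26.32
eef_pos: [0.5722, 0.0465, 0.0273]
ee_rot: [3.131, -0.011, -1.548]
force: [-7.2, -42.0, 17.5]
width: 0.0599
gripper_force: 35.1
```

>>> play_rows([
  [0.16,0,-0.04],
  [0,0,0],
], twist=[0,0])

```text
t: 26.58
eef_pos: [0.5725, 0.0463, 0.0273]
ee_rot: [3.132, -0.006, -1.548]
force: [-8.8, -20.5, 8.7]
width: 0.0597
gripper_force: 35.0
```

```bash
python3 - <<'E'
from fit import *
from plan import *
f=grab('side','s9');g=grab('top','t9')
s=arm.get_state();print(s['eef_pos'],s['force'],s['width'])
v=masks('slotted_block',[(f,'side')])
print(fit(SH['slotted_block'],v,[.573,.05,.02],.008))
a=f['pixels'][170:270,210:330]
cv2.imwrite('pics/v9.png',cv2.resize(a,(720,600),interpolation=cv2.INTER_CUBIC)[:,:,::-1])
E
```

```text
[0.57244297 0.04625645 0.02732867] [ -8.87980233 -20.68678152   8.41528799] 0.05973102633502137
(array([0.57594811, 0.03834775, 0.01822854]), np.float64(0.17854200988467872))
```

View pics/v9.png

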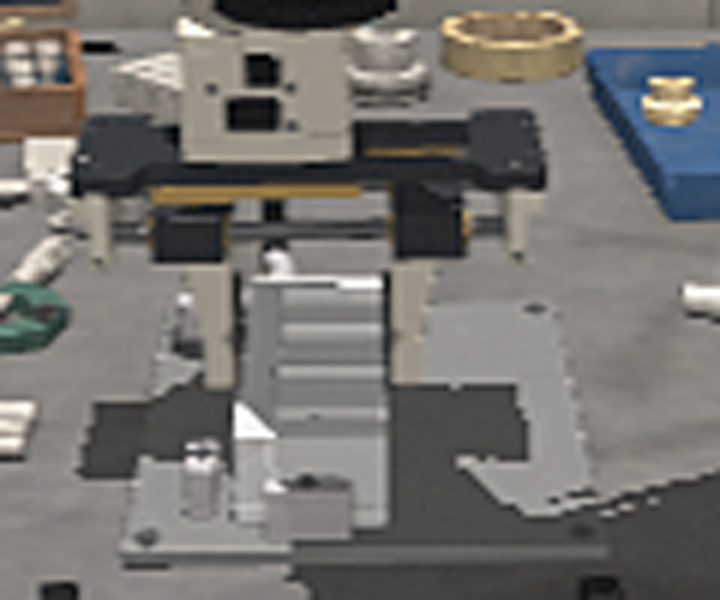

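>>> play_rows([
  [0.16,0,-0.04],
  [0,0,0],
], twist=[0,0])

```text
t: 26.98
eef_pos: [0.5765, 0.0462, 0.0284]
ee_rot: [3.14, -0.002, -1.548]
force: [0.1, -8.6, -3.1]
width: 0.06
gripper_force: 35.0
```

>>> play_rows([
  [0,-0.12,0],
  [0,-0.08,0],
  [0,0,0],
], twist=[0,0,0])

```text
t: 27.35
eef_pos: [0.5805, 0.0463, 0.0276]
ee_rot: [3.138, -0.002, -1.547]
force: [-2.7, -7.4, -4.7]
width: 0.0597
gripper_force: 35.0
```

>>> play_rows([
  [0,-0.08,0],
  [0,-0.04,0],
  [0,0,0],
], twist=[0,0,0])

```text
t: 27.72
eef_pos: [0.5807, 0.0462, 0.0274]
ee_rot: [3.133, -0.003, -1.547]
force: [-12.6, -4.0, 2.3]
width: 0.0593
gripper_force: 35.0
```

>>> play_rows([
  [0,-0.08,0],
  [0,-0.04,0],
  [0,0,0],
], twist=[0,0,0])

```text
t: 28.1
eef_pos: [0.581, 0.046, 0.0274]
ee_rot: [3.129, -0.003, -1.548]
force: [-23.0, -0.7, 13.3]
width: 0.0598
gripper_force: 35.0
```

>>> play_rows([
  [-0.06,0.08,0.04],
  [0,0,0],
], twist=[0,0])

```text
t: 28.35
eef_pos: [0.5809, 0.0461, 0.0273]
ee_rot: [3.132, -0.005, -1.547]
force: [-16.4, -10.7, 13.1]
width: 0.0595
gripper_force: 35.0
```

>>> play_rows([
  [0,0,0],
  [0,0,0],
  [0,0,0],
  [0,0,0],
], twist=[0,0,0,0], fingers=0.9)

```text
t: 28.85
eef_pos: [0.5871, 0.0497, 0.0277]
ee_rot: [-3.14, 0.001, -1.547]
force: [0.7, 0.3, 0.6]
width: 0.0787
gripper_force: 0.0
```

>>> play_rows([
  [0,0,-0.6],
  [0,0,-1],
  [0,0,-1],
  [0,0,-1],
  [0,0,-1],
], twist=[0,0,0,0,0])

```text
t: 29.48
eef_pos: [0.5866, 0.0492, 0.1443]
ee_rot: [-3.14, 0.0, -1.548]
force: [-0.0, -0.2, 0.4]
width: 0.0788
gripper_force: 0.0
```

```bash
python3 - <<'E'
from fit import *
from plan import *
f=grab('side','s10')
v=masks('slotted_block',[(f,'side')])
print(fit(SH['slotted_block'],v,[.58,.05,.02],.008))
for th in (1.0,): plan(*w(.0139+.002,-.177),.12,.02+.5)
E
```

```text
(array([0.58460475, 0.0439295 , 0.02069215]), np.float64(0.1418829826245035))
at [0.5884 0.0497 0.1466] -1.547 t 29.575 | twist units -13.78 | tool units [-3.    6.08  1.06] rows 6.1
```

```bash
sed -i 's/ST=(0.579/ST=(0.581/' plan.py; python3 - <<'E'
from plan import *
plan(*w(.0139,-.177),.1,-2.12)
f=grab('side')
print(w(.0139,-.177),[ray(f,200+222/4,150+212/4,.053)])
E
```

```text
at [0.5884 0.0497 0.1466] -1.547 t 29.575 | twist units 3.82 | tool units [ 5.56 -3.89  1.86] rows 5.6
(np.float64(0.5989139738332216), np.float64(-0.11963889589074839)) [array([ 0.59930363, -0.12681459,  0.053     ])]
```

>>> play_rows([
  [0,0,0],
  [0,0,0],
  [0,0,0],
  [0,0,0],
  [0.93,-0.65,0],
  [0.93,-0.65,0],
  [0.93,-0.65,0],
  [0.93,-0.65,0],
], twist=[1,1,1,0.82,0,0,0,0], fingers=0.45)

```text
t: 30.62
eef_pos: [0.5928, -0.065, 0.142]
ee_rot: [3.141, -0.0, -2.121]
force: [0.4, 0.1, 0.1]
width: 0.0395
gripper_force: 0.0
```

>>> play_rows([
  [0.93,-0.65,0.2],
  [0.91,-0.64,0.5],
  [0,0,0.8],
  [0,0,0.8],
  [0,0,0.8],
  [0,0,0.8],
  [0,0,0.2],
  [0,0,0],
], twist=[0,0,0,0,0,0,0,0])

```text
t: 31.62
eef_pos: [0.5964, -0.1202, 0.0396]
ee_rot: [3.141, -0.001, -2.121]
force: [-0.2, 0.5, 0.8]
width: 0.0391
gripper_force: 0.0
```

>>> play_rows([
  [0,0,0],
  [0,0,0],
  [0,0,0],
  [0,0,0],
], twist=[0,0,0,0], fingers=0, newtons=25)

```text
t: 32.12
eef_pos: [0.5975, -0.1209, 0.0404]
ee_rot: [-3.14, 0.0, -2.121]
force: [2.0, -4.7, -0.8]
width: 0.0115
gripper_force: 25.0
```

>>> play_rows([
  [0.04,0.34,0],
  [0.04,0.34,0],
  [0.04,0.34,0],
  [0.04,0.34,0],
  [0.04,0.34,0],
  [0.04,0.34,0],
  [0,0,0],
], twist=[0.67,0.67,0.67,0.67,0.67,0.67,0])

```text
t: 33.0
eef_pos: [0.5584, -0.0874, 0.0403]
ee_rot: [-3.141, 0.003, -2.722]
force: [3.8, 3.2, 0.2]
width: 0.0116
gripper_force: 25.0
```

>>> play_rows([
  [0.02,0.17,0],
  [0,0,0],
], twist=[0.33,0])

```text
t: 33.25
eef_pos: [0.5564, -0.0841, 0.0402]
ee_rot: [-3.141, 0.002, -2.771]
force: [4.1, 4.3, 0.7]
width: 0.0117
gripper_force: 25.0
```

>>> play_rows([
  [0,0,0],
  [0,0,0],
  [0,0,0],
  [0,0,0],
], twist=[0,0,0,0], fingers=0.45)

```text
t: 33.75
eef_pos: [0.5546, -0.0848, 0.0395]
ee_rot: [3.141, -0.001, -2.773]
force: [0.6, -0.2, -1.0]
width: 0.0387
gripper_force: 0.2
```

>>> play_rows([
  [0,0,-0.6],
  [0,0,-1],
  [0,0,-1],
  [0,0,-1],
  [0,0,-1],
  [0,0,0],
], twist=[0,0,0,0,0,0])

```text
t: 34.5
eef_pos: [0.5566, -0.0846, 0.158]
ee_rot: [-3.14, 0.005, -2.773]
force: [0.6, 0.2, -0.1]
width: 0.0394
gripper_force: 0.0
```

```bash
python3 - <<'E'
from fit import *
from plan import *
f=grab('side','s11')
v=masks('slotted_block',[(f,'side')])
print(fit(SH['slotted_block'],v,[.58,.05,.02],.008))
a=f['pixels'][170:270,210:330]
cv2.imwrite('pics/v11.png',cv2.resize(a,(720,600),interpolation=cv2.INTER_CUBIC)[:,:,::-1])
for th in (0,.2,.3): 
    c,s=np.cos(th),np.sin(th); print(th,(proj(f,[*w(.048-.085*c+.014*s,-.098-.085*s-.014*c),.045])-[210,170])*6)
plan(.6473,.2765,.12,-1.39)
E
```

```text
(array([0.58372765, 0.04943009, 0.02744129]), np.float64(0.13604123900854803))
0 [377.53817843 264.71857791]
0.2 [367.68400184 252.15670046]
0.3 [360.33219709 246.33713075]
at [ 0.5551 -0.0846  0.1555] -2.773 t 34.6 | twist units -9.22 | tool units [-13.55  -6.23   1.42] rows 13.5
```

View pics/v11.png

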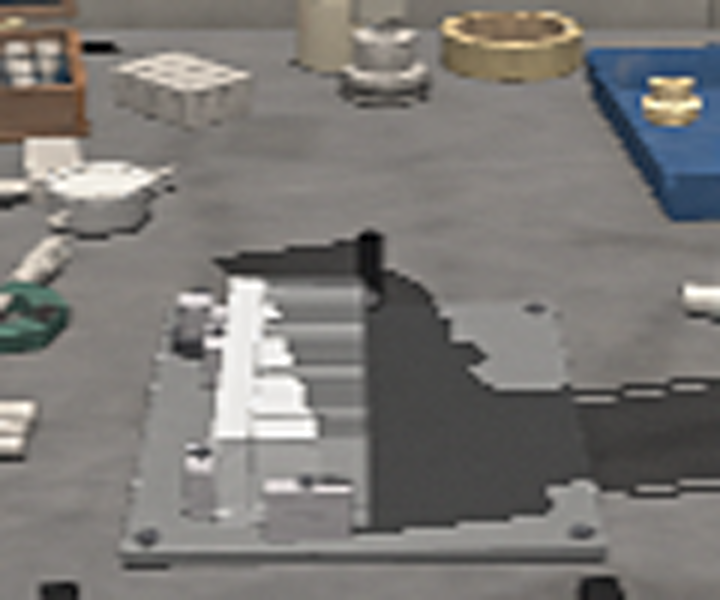

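```bash
python3 - <<'E'
from fit import *
from plan import *
T=grab('top','t12');f=grab('side')
G=T['pixels'].astype(float).mean(2)
for n,p0 in(('blade_3mm',[.367,.269,1.75]),('blade_7mm',[.4656,.2663,1.74]),('blade_14mm',[.6473,.2767,1.75]),('blade_11mm',[.6473,.2767,1.75])):
    near=[p0[0],p0[1]+.03,.02]
    for cam in((T,'top'),(f,'side')):
        v=masks(n,[cam],near)
        if v: q,e=fit(SH[n],v,p0);print(n,cam[1],q.round(4),round(e,3))
# blade thickness: integrated brightness profile across blade at several x
for p in([.367,.269,1.75],[.4656,.2663,1.74],[.6473,.2767,1.755]):
    c,s=np.cos(p[2]),np.sin(p[2]); L=np.arange(-20,20.5,.5)/1000; P=[]
    for ax in np.arange(.066,.086,.002):
        P.append([G_ for G_ in cv2.remap(G.astype(np.float32),*[np.array([[proj(T,[p[0]+c*ax-s*l,p[1]+s*ax+c*l,.036])[k] for l in L]],np.float32) for k in(0,1)],cv2.INTER_CUBIC)[0]])
    P=np.mean(P,0); b=np.median(P[np.abs(L)>.012]); k=np.abs(L)<.012
    d=np.clip(P-b,0,None)*k; print('area/peak mm',round(d.sum()*.5/d.max(),1),'area',round(d.sum()*.5),'peak',round(d.max()),'centre mm',round((d*L).sum()/d.sum()*1000,1))
E
```

```text
blade_3mm side [0.3307 0.2537 1.9943] 0.104
blade_7mm top [0.4616 0.2786 1.7467] 0.706
blade_7mm side [0.4648 0.2673 1.7289] 0.067
blade_14mm top [0.6496 0.2776 1.769 ] 0.449
blade_14mm side [0.6516 0.2691 1.7599] 0.08
area/peak mm 9.1 area 21 peak 2 centre mm -3.8
area/peak mm 8.6 area 724 peak 84 centre mm 0.2
area/peak mm 14.4 area 1504 peak 104 centre mm -1.0
```

```bash
python3 - <<'E'
from plan import *
plan(.649,.275,.12,-1.38)
E
```

```text
at [ 0.5551 -0.0845  0.1545] -2.773 t 35.1 | twist units -9.29 | tool units [-13.41  -6.42   1.38] rows 13.4
```

>>> play_rows([
  [0,0,0],
  [0,0,0],
  [0,0,0],
  [0,0,0],
  [0,0,0],
  [0,0,0],
  [0,0,0],
  [0,0,0],
], twist=[-1,-1,-1,-1,-1,-1,-1,-1], fingers=0.6)

```text
t: 36.1
eef_pos: [0.5552, -0.0846, 0.1546]
ee_rot: [3.141, -0.0, -1.568]
force: [0.7, 0.1, -0.6]
width: 0.0527
gripper_force: 0.0
```

>>> play_rows([
  [0,0,0],
  [0,0,0],
  [-1,-0.48,0],
  [-1,-0.48,0],
  [-1,-0.48,0],
  [-1,-0.48,0],
  [-1,-0.48,0],
  [-1,-0.48,0],
], twist=[-1,-0.29,0,0,0,0,0,0])

```text
t: 37.1
eef_pos: [0.5975, 0.0773, 0.1546]
ee_rot: [3.141, -0.0, -1.38]
force: [0.4, -0.5, -0.7]
width: 0.0524
gripper_force: 0.0
```

>>> play_rows([
  [-1,-0.48,0],
  [-1,-0.48,0],
  [-1,-0.48,0],
  [-1,-0.48,0],
  [-1,-0.48,0.3],
  [-1,-0.48,0.5],
  [-1,-0.48,0.5],
  [-0.4,-0.2,0.2],
], twist=[0,0,0,0,0,0,0,0])

```text
t: 38.1
eef_pos: [0.6493, 0.2766, 0.1149]
ee_rot: [3.139, -0.001, -1.379]
force: [-0.1, -0.4, 0.0]
width: 0.0527
gripper_force: 0.0
```

```bash
python3 - <<'E'
from fit import *
from plan import *
plan(.649,.275,.018,-1.38)
T=grab('top','t13')
a=T['pixels'][140:290,180:360]
cv2.imwrite('pics/v13.png',cv2.resize(a,(720,600),interpolation=cv2.INTER_CUBIC)[:,:,::-1])
for n in('slotted_block','clip_stage'):
    v=masks(n,[(T,'top')])
    if v: print(n,fit(SH[n],v,[.581,.057,.02],.008*(n[0]=='s')))
print([((proj(T,[*w(x,y),.048])-[180,140])*4).round() for x,y in((-.03,.084),(-.03,-.084),(.03,-.084))])
E
```

```text
at [0.6493 0.2766 0.1149] -1.379 t 38.1 | twist units 0.01 | tool units [0.06 0.03 3.88] rows 3.9
slotted_block (array([0.57932072, 0.05723577, 0.03086699]), np.float64(0.08018485001730058))
clip_stage (array([0.57917689, 0.05713887, 0.02294853]), np.float64(0.2555997736792808))
[array([166., 262.]), array([388., 253.]), array([385., 174.])]
```

View pics/v13.png

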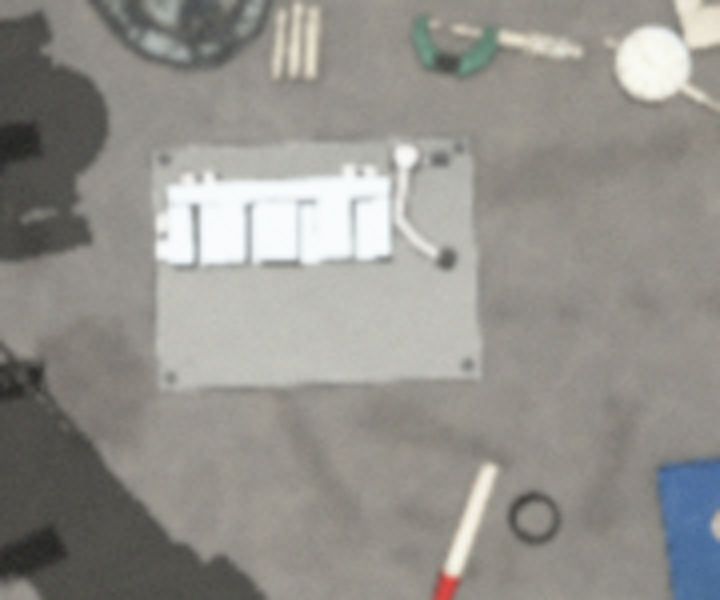

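>>> play_rows([
  [0.06,0.03,1],
  [0,0,1],
  [0,0,1],
  [0,0,0.6],
  [0,0,0.3],
  [0,0,0],
], twist=[0,0,0,0,0,0])

```text
t: 39.0
eef_pos: [0.6493, 0.2731, 0.0199]
ee_rot: [-3.142, -0.0, -1.38]
force: [0.2, 0.9, 0.5]
width: 0.0525
gripper_force: 0.0
```

>>> play_rows([
  [0,0,0],
  [0,0,0],
  [0,0,0],
  [0,0,0],
  [0,0,0],
], twist=[0,0,0,0,0], fingers=0, newtons=30)

```text
t: 39.62
eef_pos: [0.6492, 0.2733, 0.0198]
ee_rot: [-3.141, 0.0, -1.38]
force: [-1.5, 0.3, 0.4]
width: 0.0141
gripper_force: 30.0
```

```bash
python3 - <<'E'
from fit import *
from plan import *
f=grab('side')
s=arm.get_state();p=s['eef_pos'];print(s['width'],s['gripper_force'],s['force'])
v=masks('blade_14mm',[(f,'side')],p+[0,.03,0])
if v: print(fit(SH['blade_14mm'],v,[p[0],p[1],s['ee_rot'][2]+np.pi]))
# target: pre-insert, tip 20 mm in front of the block face, slot y=-.063
x=w(-.030-.02-.09,-.063); plan(*x,.13,.0227-np.pi); print(x)
E
```

```text
0.014040978692225248 29.9947589635849 [-1.15363601  0.03944074  0.56132295]
(array([0.65186464, 0.27163538, 1.76120475]), np.float64(0.15702445630006678))
at [0.6492 0.2733 0.0198] -1.38 t 39.725 | twist units 11.59 | tool units [  8.52 -11.11  -4.41] rows 11.1
(np.float64(0.4424660459349306), np.float64(-0.00916149613708317))
```

>>> play_rows([
  [0,0,-0.6],
  [0,0,-1],
  [0,0,-1],
  [0,0,-1],
  [0,0,-0.8],
  [0,0,0],
  [0,0,0],
  [0,0,0],
], twist=[0,0,0,0,0,1,1,1])

```text
t: 40.72
eef_pos: [0.6492, 0.2733, 0.1308]
ee_rot: [-3.141, 0.001, -1.835]
force: [-0.6, 0.7, -1.8]
width: 0.014
gripper_force: 30.0
```

>>> play_rows([
  [0,0,0],
  [0,0,0],
  [0,0,0],
  [0,0,0],
  [0,0,0],
  [0,0,0],
  [0,0,0],
  [0,0,0],
], twist=[1,1,1,1,1,1,1,1])

```text
t: 41.72
eef_pos: [0.6492, 0.2733, 0.1306]
ee_rot: [3.141, 0.0, -3.035]
force: [-0.1, -0.3, -1.6]
width: 0.0138
gripper_force: 30.0
```

>>> play_rows([
  [0,0,0],
  [0.75,-1,0],
  [0.75,-1,0],
  [0.75,-1,0],
  [0.75,-1,0],
  [0.75,-1,0],
  [0.75,-1,0],
  [0.75,-1,0],
], twist=[0.59,0,0,0,0,0,0,0])

```text
t: 42.72
eef_pos: [0.5215, 0.0945, 0.1307]
ee_rot: [3.141, 0.001, -3.118]
force: [-0.2, -0.7, -1.7]
width: 0.0139
gripper_force: 30.0
```

```bash
python3 - <<'E'
from plan import *
s=arm.get_state();print(s['width'],s['gripper_force'],s['force'])
plan(*w(-.140,-.063),.05,.0227-np.pi)
E
```

```text
0.013908872413945887 29.994228780269623 [-0.19556433 -0.69138635 -1.72319316]
at [0.5215 0.0945 0.1307] -3.118 t 42.725 | twist units 0.0 | tool units [ 3.26 -4.08  3.23] rows 4.1
```

>>> play_rows([
  [0.8,-1,0],
  [0.8,-1,0],
  [0.8,-1,0],
  [0.8,-1,0],
  [0.06,-0.08,0.9],
  [0,0,1],
  [0,0,1],
  [0,0,0.9],
], twist=[0,0,0,0,0,0,0,0])

```text
t: 43.72
eef_pos: [0.4433, -0.0085, 0.0349]
ee_rot: [3.141, 0.001, -3.118]
force: [0.5, 0.1, -0.4]
width: 0.0139
gripper_force: 30.0
```

```bash
python3 - <<'E'
from fit import *
from plan import *
s=arm.get_state();print(s['width'],s['force'])
plan(*w(-.140,-.063),.033,.0227-np.pi)
T=grab('top','t14');f=grab('side','s14')
a=T['pixels'][180:250,230:310]; b=f['pixels'][180:280,230:330]
cv2.imwrite('pics/v14.png',np.hstack([cv2.resize(a,(457,400),interpolation=cv2.INTER_CUBIC),cv2.resize(b,(340,400),interpolation=cv2.INTER_CUBIC)])[:,:,::-1])
E
```

```text
0.013904542599406893 [ 0.54160358  0.11100723 -0.43198035]
at [ 0.4433 -0.0085  0.0349] -3.118 t 43.725 | twist units 0.0 | tool units [ 0.04 -0.03  0.08] rows 0.1
```

View pics/v14.png

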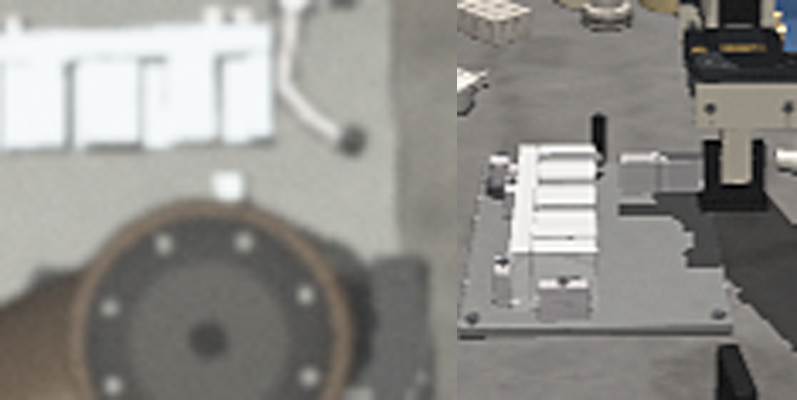

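```bash
cat > prof.py <<'E'
from plan import *
def profile(T,x0,x1,y0,y1,z):
    G=T['pixels'].astype(np.float32).mean(2); ys=np.arange(y0,y1,.001); P=[]
    for sx in np.arange(x0,x1,.001):
        uv=np.array([proj(T,[*w(sx,sy),z]) for sy in ys],np.float32)
        P.append(cv2.remap(G,uv[None,:,0],uv[None,:,1],cv2.INTER_CUBIC)[0])
    return ys*1000,np.mean(P,0)
E
python3 - <<'E'
from prof import *
T=grab('top')
for z,a in((.048,(-.026,-.016)),(.051,(-.050,-.046)),(.051,(-.056,-.052)),(.051,(-.062,-.058))):
    y,p=profile(T,*a,-.095,-.03,z); print(a,' '.join(f'{int(i)}' for i in p))
print(y[0])
y,p=profile(T,-.026,-.016,-.03,.095,.048);print(' '.join(f'{int(i)}' for i in p))
E
```

```text
(-0.026, -0.016) 174 174 174 174 174 174 172 171 176 185 196 211 224 234 243 248 248 247 248 248 247 247 247 247 247 247 247 248 248 248 248 248 246 243 241 235 226 217 212 214 221 230 237 241 244 247 247 247 248 248 247 247 248 248 248 248 247 247 248 248 248 248 248 248 248
(-0.05, -0.046) 179 178 178 178 177 177 176 176 176 177 177 177 177 177 176 176 177 178 179 178 177 177 176 176 176 178 180 182 186 189 193 195 195 195 196 197 197 196 195 193 189 185 181 179 178 178 177 177 177 177 178 179 179 179 179 179 179 179 179 180 180 179 179 179 179
(-0.056, -0.052) 177 178 178 178 177 177 177 177 177 178 178 179 179 178 177 175 175 177 178 178 178 177 175 171 170 175 181 192 206 219 230 239 240 240 241 241 240 237 236 230 219 206 193 183 179 178 177 177 179 178 177 177 177 177 178 178 178 178 178 177 177 176 177 177 177
(-0.062, -0.058) 181 181 180 179 178 177 177 177 177 178 178 177 177 178 179 179 179 179 178 176 175 173 169 162 159 161 165 175 190 205 219 231 235 234 234 234 231 226 222 215 199 183 167 154 149 149 149 152 155 158 159 158 158 156 155 155 156 157 157 157 157 157 157 157 158
-95.0
248 248 248 248 248 248 248 248 248 247 244 240 236 230 224 220 222 229 238 245 247 247 248 249 248 248 248 248 248 248 248 248 248 248 248 247 247 247 247 247 247 247 246 245 245 245 242 241 238 225 206 188 177 178 188 202 217 231 243 248 248 247 248 247 247 247 247 247 247 247 247 247 247 248 248 248 248 248 248 248 248 248 248 248 248 245 243 240 231 211 190 175 172 181 196 212 226 239 247 248 247 248 248 247 248 248 247 247 247 247 247 246 246 245 244 243 241 240 238 234 232 224 207 190 172
```

>>> play_rows([
  [0,-0.1,0.12],
  [0,0,0],
  [0,0,0],
], twist=[0,0,0])

```text
t: 44.25
eef_pos: [0.4434, -0.011, 0.0323]
ee_rot: [3.141, 0.001, -3.118]
force: [-0.0, 0.3, -1.2]
width: 0.0135
gripper_force: 30.0
```

```bash
cat >> prof.py <<'E'
def xprof(T,y0,y1,x0,x1,z):
    G=T['pixels'].astype(np.float32).mean(2); xs=np.arange(x0,x1,.0005); P=[]
    for sy in np.arange(y0,y1,.001):
        uv=np.array([proj(T,[*w(sx,sy),z]) for sx in xs],np.float32)
        P.append(cv2.remap(G,uv[None,:,0],uv[None,:,1],cv2.INTER_CUBIC)[0])
    return xs*1000,np.mean(P,0)
def cross(a,p):
    h=(p.max()+p.min())/2; i=[k for k in range(len(p)-1) if (p[k]-h)*(p[k+1]-h)<=0]
    return [round(a[k]+(h-p[k])/(p[k+1]-p[k]+1e-9)*(a[1]-a[0]),1) for k in i]
E
python3 - <<'E'
from prof import *
T=grab('top')
y,p=profile(T,-.058,-.052,-.09,-.04,.048); print('blade y',cross(y,p))
x,p=xprof(T,-.066,-.058,-.058,-.036,.048); print('tip x',cross(x,p))
for b in((-.05,-.03),(-.010,.012),(.035,.05)):
    x,p=xprof(T,*b,-.045,-.018,.048); print('face x',cross(x,p))
print(arm.get_state()['eef_pos'])
E
```

```text
blade y [np.float64(-69.9), np.float64(-53.9)]
tip x [np.float64(-49.1)]
face x [np.float64(-30.8)]
face x [np.float64(-30.1)]
face x [np.float64(-30.8)]
[ 0.44330375 -0.01098176  0.0322146 ]
```

>>> play_rows([
  [-0.4,0,0],
  [-0.4,0,0],
  [-0.2,0,0],
  [0,0,0],
], twist=[0,0,0,0])

```text
t: 44.8
eef_pos: [0.4683, -0.0106, 0.0315]
ee_rot: [-3.141, -0.0, -3.119]
force: [-0.9, 0.5, -0.5]
width: 0.0139
gripper_force: 30.0
```

>>> play_rows([
  [-0.2,0,0],
  [-0.2,0,0],
  [-0.2,0,0],
  [0,0,0],
], twist=[0,0,0,0])

```text
t: 45.3
eef_pos: [0.4835, -0.0101, 0.0317]
ee_rot: [3.142, 0.0, -3.118]
force: [0.1, -0.1, -1.4]
width: 0.0138
gripper_force: 30.0
```

>>> play_rows([
  [-0.2,0,0],
  [-0.14,0,0],
  [0,0,0.08],
  [0,0,0.08],
  [0,0,0],
], twist=[0,0,0,0,0])

```text
t: 45.92
eef_pos: [0.4914, -0.01, 0.0277]
ee_rot: [-3.142, -0.0, -3.118]
force: [-1.1, 0.8, 1.1]
width: 0.0135
gripper_force: 30.0
```

```bash
python3 - <<'E'
from plan import *
f=grab('side','s15')
s=arm.get_state();print(s['eef_pos'],s['force'],s['width'])
a=f['pixels'][195:255,240:330]
cv2.imwrite('pics/v15.png',cv2.resize(a,(720,480),interpolation=cv2.INTER_CUBIC)[:,:,::-1])
E
```

```text
[ 0.49132765 -0.00998149  0.02774343] [-0.15827896  0.2945457   0.65711529] 0.013715782597558698
```

View pics/v15.png

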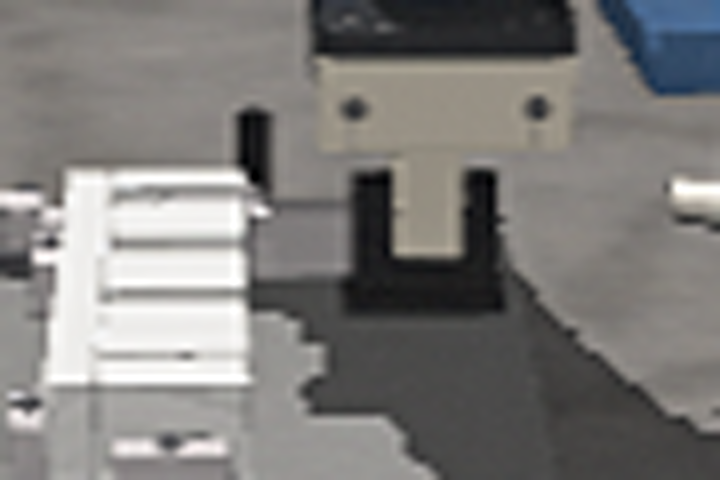

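>>> play_rows([
  [-0.06,0,0],
  [0,0,0],
], twist=[0,0])

```text
t: 46.22
eef_pos: [0.4924, -0.0101, 0.0278]
ee_rot: [-3.141, -0.001, -3.118]
force: [-3.4, 0.0, 4.1]
width: 0.0138
gripper_force: 30.0
```

>>> play_rows([
  [0,0,0],
  [0,0,0],
  [0,0,0],
], twist=[0,0,0], fingers=0.4)

```text
t: 46.6
eef_pos: [0.4932, -0.0098, 0.0277]
ee_rot: [3.142, 0.0, -3.118]
force: [-0.9, -0.6, -0.1]
width: 0.0336
gripper_force: 0.0
```

>>> play_rows([
  [0,0,-0.5],
  [0,0,-1],
  [0,0,-1],
  [0,0,-1],
  [0,0,-0.5],
  [0,0,0],
], twist=[0,0,0,0,0,0])

```text
t: 47.35
eef_pos: [0.4935, -0.0097, 0.1287]
ee_rot: [3.141, 0.002, -3.118]
force: [0.3, 0.2, -0.3]
width: 0.0351
gripper_force: 0.0
```

```bash
python3 - <<'E'
from fit import *
from plan import *
T=grab('top','t16');f=grab('side','s16')
for n,p0 in(('blade_14mm',[.492,-.01,.02]),('blade_3mm',[.33,.254,1.9]),('blade_7mm',[.4656,.2663,1.74])):
    near=np.array([p0[0]+.03*np.cos(p0[2]),p0[1]+.03*np.sin(p0[2]),.02])
    for cam in((T,'top'),(f,'side')):
        v=masks(n,[cam],near)
        if v: q,e=fit(SH[n],v,p0,.008*(n=='blade_14mm'));print(n,cam[1],q.round(4),round(e,3))
plan(.465,.2665,.1,1.735-np.pi)
E
```

```text
blade_14mm side [ 0.4923 -0.0129  0.0399] 0.219
blade_3mm side [0.3295 0.2502 1.9888] 0.073
blade_7mm side [0.4647 0.2631 1.6946] 0.181
at [ 0.4927 -0.01    0.1271] -3.118 t 47.75 | twist units -11.41 | tool units [-11.09  -0.71   1.08] rows 11.1
```

>>> play_rows([
  [0.08,1,0],
  [0.08,1,0],
  [0.08,1,0],
  [0.08,1,0],
  [0.08,1,0],
  [0.08,1,0],
  [0.08,1,0],
  [0.08,1,0],
], twist=[0,0,0,0,0,0,0,0], fingers=0.6)

```text
t: 48.75
eef_pos: [0.4721, 0.1904, 0.1274]
ee_rot: [-3.141, -0.0, -3.118]
force: [-0.4, -0.6, -0.4]
width: 0.0525
gripper_force: 0.0
```

>>> play_rows([
  [0.08,1,0],
  [0.08,1,0],
  [0.06,1,0],
  [0,0,0],
  [0,0,0],
  [0,0,0],
  [0,0,0],
  [0,0,0],
], twist=[0,0,0,-1,-1,-1,-1,-1])

```text
t: 49.75
eef_pos: [0.4651, 0.2649, 0.1275]
ee_rot: [-3.142, -0.0, -2.363]
force: [-0.5, -0.2, 0.1]
width: 0.0527
gripper_force: 0.0
```

>>> play_rows([
  [0,0,0],
  [0,0,0],
  [0,0,0],
  [0,0,0],
  [0,0,0],
  [0,0,0],
  [0,0,0],
  [0,0,0],
], twist=[-1,-1,-1,-1,-1,-1,-0.41,0])

```text
t: 50.75
eef_pos: [0.4651, 0.2648, 0.1275]
ee_rot: [3.141, -0.0, -1.407]
force: [-0.1, -1.2, 0.9]
width: 0.0523
gripper_force: 0.0
```

```bash
python3 - <<'E'
from fit import *
from prof import *
T=grab('top','t17');f=grab('side','s17')
for b in((-.05,-.03),(-.010,.012),(.035,.05)):
    x,p=xprof(T,*b,-.045,-.018,.048); print('face x',cross(x,p))
for n,p0 in(('blade_14mm',[.492,-.01,.02]),('blade_7mm',[.4656,.2663,1.74]),('blade_3mm',[.33,.254,1.9])):
    near=np.array([p0[0]+.03*np.cos(p0[2]),p0[1]+.03*np.sin(p0[2]),.02])
    for cam in((T,'top'),(f,'side')):
        v=masks(n,[cam],near)
        if v: q,e=fit(SH[n],v,p0,.008*(n=='blade_14mm'));print(n,cam[1],q.round(4),round(e,3))
plan(.465,.2665,.019,1.735-np.pi)
a=T['pixels'][180:250,200:300]
cv2.imwrite('pics/v17.png',cv2.resize(a,(800,560),interpolation=cv2.INTER_CUBIC)[:,:,::-1])
E
```

```text
face x [np.float64(-30.8)]
face x [np.float64(-30.1)]
face x [np.float64(-30.8)]
blade_14mm top [ 0.4884 -0.0071  0.0141] 0.089
blade_14mm side [ 0.4966 -0.0159  0.1014] 0.542
blade_3mm top [0.3283 0.257  1.9914] 0.161
blade_3mm side [0.3304 0.2511 1.9847] 0.071
at [0.4651 0.2645 0.1277] -1.407 t 51.15 | twist units -0.0 | tool units [-0.08 -0.01  4.35] rows 4.3
```

View pics/v17.png

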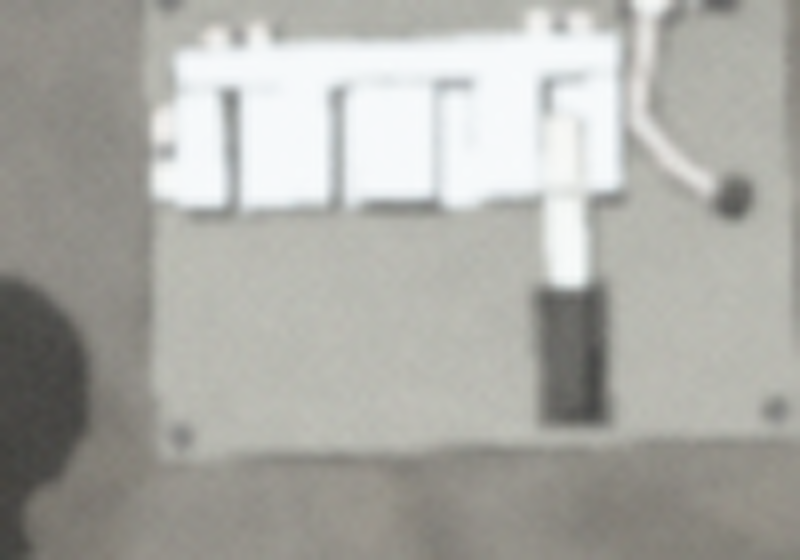

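>>> play_rows([
  [-0.08,0,1],
  [0,0,1],
  [0,0,1],
  [0,0,0.7],
  [0,0,0.4],
  [0,0,0.2],
  [0,0,0],
], twist=[0,0,0,0,0,0,0])

```text
t: 52.02
eef_pos: [0.4649, 0.2666, 0.0203]
ee_rot: [-3.141, 0.0, -1.407]
force: [-0.9, 0.3, -0.9]
width: 0.0526
gripper_force: 0.0
```

>>> play_rows([
  [0,0,0],
  [0,0,0],
  [0,0,0],
  [0,0,0],
  [0,0,0],
], twist=[0,0,0,0,0], fingers=0, newtons=30)

```text
t: 52.65
eef_pos: [0.4648, 0.2665, 0.0203]
ee_rot: [-3.142, -0.0, -1.407]
force: [-0.4, -0.9, 1.0]
width: 0.0136
gripper_force: 30.0
```

```bash
python3 - <<'E'
from plan import *
s=arm.get_state();print(s['width'],s['gripper_force'],s['force'])
# calibrated: slot -63 insertion was robot y at (.4433,-.011); shift +.084 along stage y
c,sn=np.cos(.0227),np.sin(.0227)
X=(.4433-sn*.084,-.0108+c*.084);print(X); plan(*X,.13,.0227-np.pi)
E
```

```text
0.01357164709569519 29.993746876716614 [-0.40734212 -0.92340623  1.01238333]
(np.float64(0.4413933637549429), np.float64(0.07317835874931729))
at [0.4648 0.2665 0.0203] -1.407 t 52.65 | twist units 11.41 | tool units [ 1.11 -7.71 -4.39] rows 7.7
```

>>> play_rows([
  [0,0,-0.6],
  [0,0,-1],
  [0,0,-1],
  [0,0,-1],
  [0,0,-0.8],
  [0,0,0],
  [0,0,0],
  [0,0,0],
], twist=[0,0,0,0,0,1,1,1])

```text
t: 53.65
eef_pos: [0.4647, 0.2664, 0.1312]
ee_rot: [-3.141, 0.001, -1.862]
force: [-0.9, -0.8, -0.4]
width: 0.0138
gripper_force: 30.0
```

>>> play_rows([
  [0,0,0],
  [0,0,0],
  [0,0,0],
  [0,0,0],
  [0,0,0],
  [0,0,0],
  [0,0,0],
  [0,0,0],
], twist=[1,1,1,1,1,1,1,1])

```text
t: 54.65
eef_pos: [0.4647, 0.2664, 0.1311]
ee_rot: [3.141, 0.0, -3.062]
force: [0.1, -0.6, -0.5]
width: 0.0136
gripper_force: 30.0
```

>>> play_rows([
  [0,0,0],
  [0.16,-1,0],
  [0.16,-1,0],
  [0.16,-1,0],
  [0.16,-1,0],
  [0.16,-1,0],
  [0.16,-1,0],
  [0.16,-1,0],
], twist=[0.41,0,0,0,0,0,0,0])

```text
t: 55.65
eef_pos: [0.4405, 0.0891, 0.1303]
ee_rot: [3.141, 0.0, -3.119]
force: [0.3, -0.8, -0.9]
width: 0.0137
gripper_force: 30.0
```

```bash
python3 - <<'E'
from plan import *
s=arm.get_state();print(s['width'],s['gripper_force'],s['force'])
plan(.4414,.0732,.033,.0227-np.pi)
E
```

```text
0.013728202332608856 29.99357521533966 [ 0.34435675 -0.84918498 -0.92757709]
at [0.4405 0.0891 0.1303] -3.119 t 55.65 | twist units 0.0 | tool units [-0.02 -0.64  3.89] rows 3.9
```

>>> play_rows([
  [-0.02,-0.64,0],
  [0,0,0.9],
  [0,0,1],
  [0,0,1],
  [0,0,0.9],
  [0,0,0.09],
  [0,0,0],
], twist=[0,0,0,0,0,0,0])

```text
t: 56.52
eef_pos: [0.4422, 0.0749, 0.0334]
ee_rot: [-3.142, 0.0, -3.118]
force: [0.8, 0.2, -1.2]
width: 0.0139
gripper_force: 30.0
```

```bash
python3 - <<'E'
from prof import *
T=grab('top','t18')
y,p=profile(T,-.058,-.054,.005,.04,.049); print('blade y',cross(y,p)); print(' '.join(str(int(i)) for i in p))
x,p=xprof(T,.018,.024,-.060,-.034,.049); print('tip x',cross(x,p))
s=arm.get_state();print(s['eef_pos'],s['width'])
E
```

```text
blade y [np.float64(19.7), np.float64(31.0)]
181 181 181 180 180 180 176 170 163 154 141 132 135 150 171 196 216 229 239 243 239 231 221 209 197 190 187 184 181 181 181 180 181 181 182
tip x [np.float64(-45.7)]
[0.44237298 0.07505698 0.03369605] 0.014086689337827505
```

>>> play_rows([
  [0,-0.1,0.08],
  [0,0,0],
  [0,0,0],
], twist=[0,0,0])

```text
t: 56.95
eef_pos: [0.4419, 0.0724, 0.0312]
ee_rot: [3.141, 0.0, -3.118]
force: [-0.1, 0.6, -0.9]
width: 0.0139
gripper_force: 30.0
```

```bash
python3 - <<'E'
from prof import *
T=grab('top','t19')
for x in(-.060,-.056,-.052):
    y,p=profile(T,x,x+.003,.002,.04,.047); print(' '.join(str(int(i)) for i in p))
y,p=profile(T,-.028,-.012,.002,.04,.048); print(' '.join(str(int(i)) for i in p))
x,p=xprof(T,.018,.024,-.060,-.034,.047); print('tip x',cross(x,p))
s=arm.get_state();print(s['eef_pos'],s['width'])
a=T['pixels'][195:255,220:280]
cv2.imwrite('pics/v19.png',cv2.resize(a,(600,600),interpolation=cv2.INTER_CUBIC)[:,:,::-1])
E
```

```text
181 181 181 181 180 180 176 170 164 156 144 134 134 146 165 190 211 226 237 243 241 232 220 207 193 184 181 180 179 180 182 182 181 180 180 180 180 180
181 182 183 182 182 180 176 170 163 155 143 133 135 148 167 191 212 227 237 242 239 228 215 201 187 180 179 179 179 181 182 181 180 179 179 180 180 180
181 181 182 181 182 181 177 170 163 154 144 137 141 154 172 193 213 227 237 240 236 226 212 197 183 177 177 177 178 181 182 182 180 179 179 180 181 181
246 246 246 246 246 246 246 246 245 245 245 244 244 244 241 239 236 224 204 186 176 176 186 200 215 229 241 247 246 246 247 246 246 246 246 246 246 246
tip x [np.float64(-46.2)]
[0.44188812 0.07245197 0.0311825 ] 0.013734708297943647
```

View pics/v19.png

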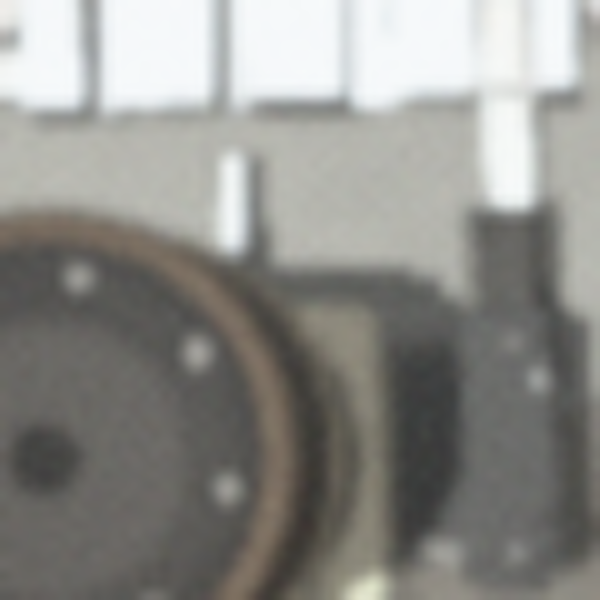

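>>> play_rows([
  [-0.4,0,0],
  [-0.4,0,0],
  [-0.2,0,0],
  [0,0,0],
], twist=[0,0,0,0])

```text
t: 57.5
eef_pos: [0.4671, 0.0729, 0.0307]
ee_rot: [-3.141, -0.0, -3.119]
force: [-0.7, 0.4, -1.8]
width: 0.0138
gripper_force: 30.0
```

>>> play_rows([
  [-0.2,0,0],
  [-0.2,0,0],
  [-0.2,0,0],
  [0,0,0],
], twist=[0,0,0,0])

```text
t: 58.0
eef_pos: [0.4822, 0.0734, 0.031]
ee_rot: [3.142, 0.0, -3.118]
force: [0.1, -0.5, -1.1]
width: 0.0137
gripper_force: 30.0
```

```bash
python3 - <<'E'
from plan import *
plan(.4877,.0724+.0457*.0227,.0278,.0227-np.pi);s=arm.get_state();print(s['force'],s['width'])
E
```

```text
at [0.4822 0.0734 0.031 ] -3.118 t 58.0 | twist units 0.0 | tool units [-0.22 -0.    0.13] rows 0.2
[ 0.0605744  -0.5397354  -1.12078311] 0.01369338884811538
```

>>> play_rows([
  [-0.22,0,0],
  [0,0,0.08],
  [0,0,0.04],
  [0,0,0],
], twist=[0,0,0,0])

```text
t: 58.5
eef_pos: [0.4873, 0.0735, 0.0282]
ee_rot: [-3.142, 0.0, -3.118]
force: [-1.4, -0.8, 4.1]
width: 0.014
gripper_force: 30.0
```

>>> play_rows([
  [0,0,0],
  [0,0,0],
  [0,0,0],
], twist=[0,0,0], fingers=0.35)

```text
t: 58.88
eef_pos: [0.4872, 0.0735, 0.0279]
ee_rot: [-3.142, -0.0, -3.118]
force: [0.3, 0.8, 0.8]
width: 0.0303
gripper_force: 0.0
```

>>> play_rows([
  [0,0,-0.5],
  [0,0,-1],
  [0,0,-1],
  [0,0,-1],
  [0,0,-0.5],
  [0,0,0],
], twist=[0,0,0,0,0,0])

```text
t: 59.62
eef_pos: [0.4877, 0.0737, 0.1289]
ee_rot: [3.141, 0.002, -3.118]
force: [0.1, 0.5, -0.2]
width: 0.0306
gripper_force: 0.0
```

```bash
python3 - <<'E'
from fit import *
from plan import *
s=arm.get_state();print(s['eef_pos'])
T=grab('top','t20');f=grab('side','s20')
for cam in((T,'top'),(f,'side')):
    v=masks('blade_3mm',[cam],[.32,.285,.02])
    if v: q,e=fit(SH['blade_3mm'],v,[.3295,.2535,1.985]);print(cam[1],q.round(4),round(e,3))
plan(.3295,.2535,.1,1.988-np.pi)
E
```

```text
[0.48768565 0.0737183  0.1289046 ]
top [0.3276 0.2574 1.9597] 0.216
side [0.3291 0.2521 1.9602] 0.09
at [0.4866 0.0732 0.127 ] -3.118 t 59.825 | twist units -13.1 | tool units [-9.14  2.82  1.08] rows 9.1
```

>>> play_rows([
  [0.77,0.92,0],
  [0.77,0.92,0],
  [0.77,0.92,0],
  [0.77,0.92,0],
  [0.77,0.92,0],
  [0.77,0.92,0],
  [0.77,0.92,0],
  [0.77,0.92,0],
], twist=[0,0,0,0,0,0,0,0], fingers=0.6)

```text
t: 60.82
eef_pos: [0.3281, 0.2541, 0.1273]
ee_rot: [-3.14, -0.001, -3.118]
force: [0.1, 1.0, 0.6]
width: 0.0525
gripper_force: 0.0
```

>>> play_rows([
  [0,0,0],
  [0,0,0],
  [0,0,0],
  [0,0,0],
  [0,0,0],
  [0,0,0],
  [0,0,0],
  [0,0,0],
], twist=[-1,-1,-1,-1,-1,-1,-1,-1])

```text
t: 61.82
eef_pos: [0.3288, 0.2534, 0.1272]
ee_rot: [3.141, -0.002, -1.913]
force: [-0.1, 0.2, -0.1]
width: 0.0528
gripper_force: 0.0
```

>>> play_rows([
  [0,0,0],
  [0,0,0],
  [0,0,0],
  [0,0,0],
  [0,0,0],
  [0,0,0],
], twist=[-1,-1,-1,-1,-1,0])

```text
t: 62.58
eef_pos: [0.3288, 0.2535, 0.1273]
ee_rot: [3.14, -0.001, -1.169]
force: [-0.0, 0.5, 0.2]
width: 0.0528
gripper_force: 0.0
```

```bash
python3 - <<'E'
from fit import *
from prof import *
T=grab('top','t21');f=grab('side','s21')
for n,p0 in(('blade_14mm',[.492,-.01,.02]),('blade_7mm',[.4877,.0735,.02]),('blade_3mm',[.3285,.254,1.975])):
    near=np.array([p0[0]+.03*np.cos(p0[2]),p0[1]+.03*np.sin(p0[2]),.02])
    for cam in((T,'top'),(f,'side')):
        v=masks(n,[cam],near)
        if v: q,e=fit(SH[n],v,p0,.008*(n!='blade_3mm'));print(n,cam[1],q.round(4),round(e,3))
plan(.3285,.2545,.019,1.975-np.pi)
print(arm.get_state()['q'])
a=T['pixels'][180:255,200:300]
cv2.imwrite('pics/v21.png',cv2.resize(a,(800,600),interpolation=cv2.INTER_CUBIC)[:,:,::-1])
E
```

```text
blade_14mm top [ 0.4907 -0.0075  0.0321] 0.241
blade_14mm side [ 0.4938 -0.0204  0.1739] 0.382
blade_7mm top [0.4928 0.0739 0.006 ] 0.523
blade_7mm side [0.4917 0.0698 0.0533] 0.297
blade_3mm top [0.3278 0.257  1.9717] 0.4
blade_3mm side [0.3301 0.2505 1.9677] 0.073
at [0.329  0.2538 0.1279] -1.169 t 62.975 | twist units -0.02 | tool units [-0.03  0.01  4.36] rows 4.4
[ 1.13687229e+00  1.25915263e-02 -6.65436546e-01 -1.74469615e-05
 -8.92885113e-01 -7.35141243e-01]
```

View pics/v21.png

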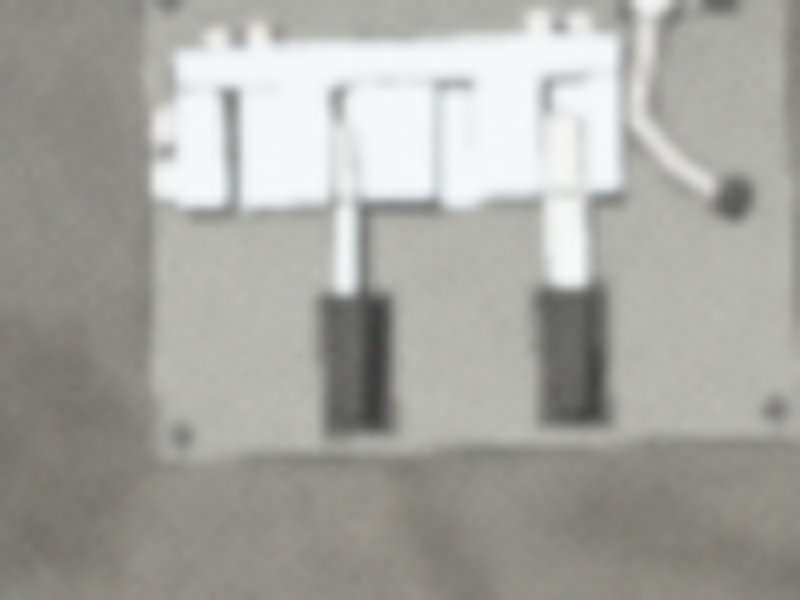

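>>> play_rows([
  [0,0,1],
  [0,0,1],
  [0,0,1],
  [0,0,0.7],
  [0,0,0.4],
  [0,0,0.2],
  [0,0,0],
], twist=[0,0,0,0,0,0,0])

```text
t: 63.85
eef_pos: [0.3291, 0.2539, 0.0205]
ee_rot: [3.142, -0.0, -1.168]
force: [0.2, 0.6, 0.2]
width: 0.0527
gripper_force: 0.0
```

>>> play_rows([
  [0,0,0],
  [0,0,0],
  [0,0,0],
  [0,0,0],
  [0,0,0],
], twist=[0,0,0,0,0], fingers=0, newtons=30)

```text
t: 64.47
eef_pos: [0.329, 0.2538, 0.0206]
ee_rot: [-3.141, 0.0, -1.168]
force: [-1.3, -0.5, 2.5]
width: 0.0139
gripper_force: 30.0
```

```bash
python3 - <<'E'
from plan import *
s=arm.get_state();print(s['width'],s['gripper_force'],s['force'],s['ee_rot'])
c,sn=np.cos(.0227),np.sin(.0227)
X=(.4419-sn*.042,.0724+c*.042);print(X); plan(*X,.13,.0227-np.pi)
E
```

```text
0.01388378169763242 29.965808987617493 [-1.28930704 -0.51965787  2.54641972] [-3.14147853e+00  9.36566003e-05 -1.16833467e+00]
(np.float64(0.44094668187747144), np.float64(0.11438917937465864))
at [0.329  0.2538 0.0206] -1.168 t 64.475 | twist units 13.0 | tool units [-4.35 -5.68 -4.38] rows 5.7
```

>>> play_rows([
  [0,0,-0.6],
  [0,0,-1],
  [0,0,-1],
  [0,0,-1],
  [0,0,-0.8],
  [0,0,0],
  [0,0,0],
  [0,0,0],
], twist=[0,0,0,0,0,1,1,1])

```text
t: 65.47
eef_pos: [0.3288, 0.2535, 0.1303]
ee_rot: [3.141, -0.0, -1.623]
force: [0.3, 0.2, -1.4]
width: 0.0141
gripper_force: 30.0
```

>>> play_rows([
  [0,0,0],
  [0,0,0],
  [0,0,0],
  [0,0,0],
  [0,0,0],
  [0,0,0],
  [0,0,0],
  [0,0,0],
], twist=[1,1,1,1,1,1,1,1])

```text
t: 66.47
eef_pos: [0.3288, 0.2535, 0.1302]
ee_rot: [-3.141, -0.001, -2.823]
force: [0.7, 0.4, -1.0]
width: 0.0135
gripper_force: 30.0
```

>>> play_rows([
  [0,0,0],
  [0,0,0],
  [-0.72,-0.95,0],
  [-0.72,-0.95,0],
  [-0.72,-0.95,0],
  [-0.72,-0.95,0],
  [-0.72,-0.95,0],
  [-0.72,-0.9,0],
], twist=[1,1,0,0,0,0,0,0])

```text
t: 67.47
eef_pos: [0.4405, 0.1141, 0.1302]
ee_rot: [-3.141, -0.001, -3.119]
force: [-0.1, 0.4, -0.8]
width: 0.0135
gripper_force: 30.0
```

```bash
python3 - <<'E'
from plan import *
s=arm.get_state();print(s['width'],s['gripper_force'],s['force'])
plan(.4410,.1144,.0335,.0227-np.pi)
E
```

```text
0.013465605264549003 29.964297115802765 [-0.10829863  0.38607305 -0.81942871]
at [0.4405 0.1141 0.1302] -3.119 t 67.475 | twist units 0.0 | tool units [-0.02  0.01  3.87] rows 3.9
```

>>> play_rows([
  [0,0,0.9],
  [0,0,1],
  [0,0,1],
  [0,0,0.7],
  [0,0,0.3],
  [0,0,0],
], twist=[0,0,0,0,0,0])

```text
t: 68.22
eef_pos: [0.44, 0.1149, 0.0327]
ee_rot: [-3.141, -0.001, -3.118]
force: [1.0, 0.2, -1.0]
width: 0.0138
gripper_force: 30.0
```

```bash
python3 - <<'E'
from prof import *
T=grab('top','t22')
for x in(-.062,-.058,-.054):
    y,p=profile(T,x,x+.003,.045,.082,.047); print(' '.join(str(int(i)) for i in p))
y,p=profile(T,-.028,-.012,.045,.082,.048); print(' '.join(str(int(i)) for i in p))
x,p=xprof(T,.061,.065,-.064,-.034,.047); print('tip x',cross(x,p),' '.join(str(int(i)) for i in p[::2]))
s=arm.get_state();print(s['eef_pos'],s['width'])
E
```

```text
183 183 183 182 182 179 174 168 160 145 129 116 105 100 103 113 126 143 162 176 186 193 192 187 185 184 184 182 182 181 180 180 181 181 181 181 181 180
182 183 183 183 183 180 176 172 164 151 138 125 114 107 108 117 131 148 168 183 194 200 197 191 187 184 183 182 182 183 183 184 184 183 183 182 182 181
181 181 181 181 181 180 179 177 173 166 160 152 144 138 136 139 145 156 170 183 193 197 194 189 187 185 183 182 182 182 183 183 183 182 180 179 179 180
247 247 247 247 247 247 247 247 247 247 245 242 240 229 209 187 171 168 177 192 208 223 237 245 246 246 247 246 246 246 246 246 246 246 245 244 244 242
tip x [np.float64(-53.7), np.float64(-36.4)] 151 152 155 157 160 162 164 164 166 166 166 168 170 173 175 176 177 178 179 180 182 183 183 183 181 179 174 170 165 158
[0.44041797 0.11519853 0.03319937] 0.013789635381639758
```

```bash
python3 - <<'E'
from prof import *
from scipy.optimize import curve_fit
from scipy.special import erf
def mk(W):
    def m(y,c,sg,b,s,ws,bg):
        st=lambda e:.5*(1+erf((y-e)/sg/1.414))
        return bg+(s-bg)*(st(c-W/2-ws)-st(c-W/2))+(b-bg)*(st(c-W/2)-st(c+W/2))
    return m
def fromfile(fn):
    T=dict(Tc); T['pixels']=cv2.imread(f'pics/{fn}.png')[:,:,::-1]; return T
Tc=grab('top')
for fn,W,c in(('t14',14,-.0605),('t19',7,.021),('t22',3,.064)):
    T=fromfile(fn)
    for x in(-.062,-.059,-.056):
        y,p=profile(T,x,x+.003,c-.022,c+.02,.048)
        try:
            r,_=curve_fit(mk(W),y,p,[c*1000,2.5,240,120,6,181]); print(fn,r.round(2))
        except Exception as e: print(e)
E
```

```text
t14 [-6.130000e+01  2.170000e+00  2.326600e+02 -1.609846e+04  1.000000e-02
  1.674100e+02]
t14 [-60.2    2.17 246.63 159.16   4.83 177.76]
t14 [-59.96   2.34 249.34 167.23   7.61 180.07]
t19 [ 20.41   2.42 261.64 105.03   5.18 181.1 ]
t19 [ 20.42   2.07 252.29 123.45   5.93 180.91]
t19 [ 20.35   1.92 248.29 127.07   6.04 180.68]
t22 [ 63.93   2.57 235.6   85.92   7.8  182.08]
t22 [ 64.07   2.51 248.91  90.79   7.83 182.54]
t22 [ 64.46   2.46 242.41 111.94   7.93 182.16]
```

```bash
python3 - <<'E'
from prof import *
Tc=grab('top')
for fn in('t13','t17','t21','t22'):
    T=dict(Tc); T['pixels']=cv2.imread(f'pics/{fn}.png')[:,:,::-1]
    for a in((-.029,-.022),(-.022,-.014),(-.014,-.006),(-.006,.002),(.002,.010)):
        y,p=profile(T,*a,.050,.075,.048); d=np.clip(245-p,0,None); k=d>8
        y2,p2=profile(T,*a,.010,.034,.048)
        print(fn,a[0],'c6',round((d*k*y).sum()/(d*k).sum(),1),cross(y,p),'s10',cross(y2,p2))
E
```

```text
t13 -0.029 c6 62.3 [np.float64(59.2), np.float64(65.2)] s10 [np.float64(19.9), np.float64(25.9)]
t13 -0.022 c6 61.9 [np.float64(59.0), np.float64(64.8)] s10 [np.float64(19.6), np.float64(25.5)]
t13 -0.014 c6 62.0 [np.float64(58.9), np.float64(65.2)] s10 [np.float64(19.4), np.float64(25.2)]
t13 -0.006 c6 62.0 [np.float64(58.8), np.float64(65.2)] s10 [np.float64(19.1), np.float64(24.9)]
t13 0.002 c6 62.2 [np.float64(58.8), np.float64(65.5)] s10 [np.float64(18.9), np.float64(25.1)]
t17 -0.029 c6 62.3 [np.float64(59.2), np.float64(65.3)] s10 [np.float64(19.9), np.float64(26.1)]
t17 -0.022 c6 61.9 [np.float64(59.0), np.float64(64.9)] s10 [np.float64(19.6), np.float64(25.6)]
t17 -0.014 c6 62.2 [np.float64(58.9), np.float64(65.3)] s10 [np.float64(19.4), np.float64(25.3)]
t17 -0.006 c6 62.1 [np.float64(58.7), np.float64(65.3)] s10 [np.float64(19.1), np.float64(24.9)]
t17 0.002 c6 62.1 [np.float64(58.7), np.float64(65.5)] s10 [np.float64(18.9), np.float64(25.2)]
t21 -0.029 c6 62.3 [np.float64(59.2), np.float64(65.3)] s10 [np.float64(12.7), np.float64(17.6), np.float64(21.2), np.float64(27.0)]
[... 207 characters left out ...]
6 62.0 [np.float64(58.7), np.float64(65.4)] s10 [np.float64(17.3), np.float64(25.7)]
t21 0.002 c6 62.2 [np.float64(58.7), np.float64(65.5)] s10 [np.float64(18.8), np.float64(25.3)]
t22 -0.029 c6 62.3 [np.float64(59.2), np.float64(65.3)] s10 [np.float64(12.9), np.float64(17.6), np.float64(21.0), np.float64(27.0)]
t22 -0.022 c6 61.9 [np.float64(59.0), np.float64(64.8)] s10 [np.float64(12.8), np.float64(26.5)]
t22 -0.014 c6 62.2 [np.float64(58.9), np.float64(65.3)] s10 [np.float64(13.2), np.float64(26.4)]
t22 -0.006 c6 62.1 [np.float64(58.7), np.float64(65.3)] s10 [np.float64(17.6), np.float64(25.6)]
t22 0.002 c6 62.2 [np.float64(58.7), np.float64(65.6)] s10 [np.float64(18.9), np.float64(25.2)]
```

>>> play_rows([
  [0,-0.06,0.03],
  [0,0,0],
  [0,0,0],
], twist=[0,0,0])

```text
t: 68.75
eef_pos: [0.4404, 0.1137, 0.0324]
ee_rot: [3.141, 0.0, -3.118]
force: [-0.8, -0.5, -1.0]
width: 0.0138
gripper_force: 30.0
```

```bash
python3 - <<'E'
from prof import *
from fit import *
T=grab('top','t23');f=grab('side','s23')
x,p=xprof(T,.062,.066,-.066,-.036,.047); print('bright tip',cross(x,p),' '.join(str(int(i)) for i in p[::2]))
x,p=xprof(T,.055,.059,-.066,-.036,.047); print('shadow tip',cross(x,p))
for n in(['t19',.012,.015],):
    T2=dict(T);T2['pixels']=cv2.imread('pics/t19.png')[:,:,::-1]
    x,p=xprof(T2,n[1],n[2],-.066,-.036,.047); print('ref 7mm shadow tip',cross(x,p))
s=arm.get_state();print(s['eef_pos'],s['width'],s['force'])
a=f['pixels'][200:260,240:330]
cv2.imwrite('pics/v23.png',cv2.resize(a,(720,480),interpolation=cv2.INTER_CUBIC)[:,:,::-1])
E
```

```text
bright tip [np.float64(-42.1)] 197 191 187 183 180 180 181 181 182 183 183 184 183 183 183 183 182 182 182 182 181 181 181 180 180 179 179 178 174 169 163
shadow tip [np.float64(-51.3)]
ref 7mm shadow tip [np.float64(-47.4)]
[0.44035827 0.11365721 0.03231983] 0.013897904724536461 [ 0.24971958  0.74924812 -0.96974424]
```

>>> play_rows([
  [-0.4,0,0],
  [-0.4,0,0],
  [-0.1,0,0],
  [0,0,0],
], twist=[0,0,0,0])

```text
t: 69.35
eef_pos: [0.4629, 0.1139, 0.032]
ee_rot: [-3.141, -0.0, -3.119]
force: [-0.4, 0.3, -1.0]
width: 0.0137
gripper_force: 30.0
```

>>> play_rows([
  [-0.2,0,0],
  [-0.2,0,0],
  [0,0,0],
], twist=[0,0,0])

```text
t: 69.72
eef_pos: [0.4732, 0.1145, 0.0322]
ee_rot: [3.141, 0.0, -3.118]
force: [0.4, 0.2, -1.7]
width: 0.0138
gripper_force: 30.0
```

>>> play_rows([
  [-0.2,0,0],
  [-0.2,0,0],
  [0,0,0],
], twist=[0,0,0])

```text
t: 70.1
eef_pos: [0.4833, 0.1147, 0.0322]
ee_rot: [3.142, 0.0, -3.119]
force: [-0.2, -0.1, -1.3]
width: 0.0143
gripper_force: 30.0
```

```bash
python3 - <<'E'
from prof import *
from fit import *
f=grab('side','s24');T=grab('top','t24')
s=arm.get_state();p=s['eef_pos'];print(p,s['width'],s['force'])
# handle front/back edges in side view: compare grip dark columns for predicted handle rows
for n,q in(('blade_3mm',[p[0],p[1],.0227]),):
    v=masks(n,[(f,'side')],[p[0],p[1],.04])
    if v: print(fit(SH[n],v,q,p[2]-.0206)); print(v[0][1].sum())
G=f['pixels'].astype(float).mean(2)
# dark foot row profile: foot side face at z 0..6mm, near face y+14
zz=p[2]-.0206
for z in (.003,.043):
    xs=np.arange(-.045,.045,.001); yy=.014 if z<.006 else .007
    uv=np.array([proj(f,[p[0]+a,p[1]+yy,zz+z]) for a in xs],np.float32)
    print(z,' '.join(str(int(i)) for i in cv2.remap(G.astype(np.float32),uv[None,:,0],uv[None,:,1],cv2.INTER_LINEAR)[0]))
E
```

```text
[0.48272876 0.11450662 0.03211064] 0.014099897409801547 [-0.73369912 -0.24397604 -1.10743517]
(array([0.48613996, 0.11159657, 0.02846528]), np.float64(0.3834590134606939))
447.0
0.003 66 67 68 68 69 69 69 70 70 70 69 69 69 70 70 70 70 70 71 68 64 59 52 46 46 47 48 47 47 47 47 48 49 49 49 49 49 49 49 50 51 50 50 50 50 50 50 50 50 50 50 49 48 49 50 50 50 49 49 49 50 50 50 48 46 41 37 36 36 36 36 36 38 40 44 54 62 69 77 78 77 76 76 76 76 76 76 75 74 74
0.043 135 135 135 134 134 134 134 134 134 134 134 134 133 134 135 136 138 140 143 145 137 130 108 82 60 42 26 25 26 25 22 23 48 71 96 118 135 142 148 146 144 143 143 143 143 143 143 143 143 143 143 144 144 145 146 142 129 116 82 48 31 29 28 29 30 31 32 32 32 31 29 27 27 28 30 32 33 38 44 58 79 99 112 124 126 125 123 123 123 123
```

```bash
python3 - <<'E'
from prof import *
fc=grab('side')
def edges(fn,sy,dx=0,z0=.008,zs=(.002,.003,.004)):
    G=cv2.imread(f'pics/{fn}.png').astype(np.float32).mean(2); xs=np.arange(-.05,.05,.0005); P=[]
    for z in zs:
        uv=np.array([proj(fc,[*w(-.09+dx+a,sy+.014),z0+z]) for a in xs],np.float32)
        P.append(cv2.remap(G,uv[None,:,0],uv[None,:,1],cv2.INTER_LINEAR)[0])
    p=np.mean(P,0); g=np.gradient(cv2.GaussianBlur(p[None],(0,0),2)[0])
    r=(xs>-.040)&(xs<-.012); f=(xs>.012)&(xs<.042)
    return round(xs[r][np.argmin(g[r])]*1000,1),round(xs[f][np.argmax(g[f])]*1000,1)
for fn in('s17','s20','s21'): print(fn,'14',edges(fn,-.063))
for fn in('s21','s23','s24'): print(fn,'7',edges(fn,.021))
zz=.0321-.0206; sx=(.4827-.581)+.0575*.0227+.09
print('3mm now, stage dx',round(sx*1000,1),edges('s24',.063,sx,zz))
zz=.0324-.0206; sx=(.4404-.581)+.0567*.0227+.09
print('3mm before',round(sx*1000,1),edges('s23',.063,sx,zz))
E
```

```text
s17 14 (np.float64(-21.0), np.float64(28.5))
s20 14 (np.float64(-31.5), np.float64(23.0))
s21 14 (np.float64(-31.5), np.float64(23.0))
s21 7 (np.float64(-19.0), np.float64(28.5))
s23 7 (np.float64(-29.5), np.float64(14.0))
s24 7 (np.float64(-39.0), np.float64(23.5))
3mm now, stage dx -7.0 (np.float64(-22.5), np.float64(31.0))
3mm before -49.3 (np.float64(-22.0), np.float64(29.5))
```

```bash
python3 - <<'E'
from prof import *
Tc=grab('top')
def X(fn,y0,y1):
    T=dict(Tc);T['pixels']=cv2.imread(f'pics/{fn}.png')[:,:,::-1]
    return xprof(T,y0,y1,-.045,.02,.044)[1]
a=X('t24',.060,.065);b=X('t22',.060,.065);print(' '.join(str(int(i)) for i in a[::4]));print(' '.join(str(int(i)) for i in b[::4]))
d=a-b; xs=np.arange(-.045,.02,.0005)*1000; print('diff',' '.join(str(int(i)) for i in d[::4]))
a=X('t22',.019,.024);b=X('t17',.019,.024);print('7mm diff',' '.join(str(int(i)) for i in (a-b)[::4]))
print(xs[::4].astype(int))
E
```

```text
72 78 84 91 100 109 123 147 167 182 194 198 200 198 195 192 192 194 194 191 185 181 177 174 171 167 163 157 155 163 196 231 244
179 182 182 179 171 162 153 156 169 179 187 188 186 185 184 180 175 172 172 174 174 174 173 170 168 165 160 153 152 161 194 229 241
diff -107 -104 -98 -87 -71 -53 -30 -9 -1 2 7 10 13 12 11 12 16 21 21 16 11 6 4 4 2 1 3 3 3 1 1 2 2
7mm diff 51 50 49 50 52 53 44 29 20 22 29 34 34 32 32 32 31 31 33 33 32 27 20 9 1 0 0 0 -1 -1 0 0 0
[-45 -43 -40 -38 -36 -34 -32 -30 -28 -26 -24 -22 -20 -18 -16 -14 -12 -10
  -8  -6  -4  -2   0   1   3   5   7   9  11  13  15  17  19]
```

>>> play_rows([
  [-0.1,0,0],
  [-0.1,0,0],
  [0,0,0.1],
  [0,0,0.04],
  [0,0,0],
], twist=[0,0,0,0,0])

```text
t: 70.97
eef_pos: [0.4877, 0.1147, 0.0286]
ee_rot: [-3.141, -0.0, -3.118]
force: [0.6, -0.4, -1.2]
width: 0.0138
gripper_force: 30.0
```

```bash
python3 - <<'E'
from prof import *
Tc=grab('top','t25');grab('side','s25')
def X(fn,y0,y1):
    T=dict(Tc);T['pixels']=cv2.imread(f'pics/{fn}.png')[:,:,::-1]
    return xprof(T,y0,y1,-.045,.02,.044)[1]
s=arm.get_state();print(s['eef_pos'],s['width'],s['force'])
for r in((.060,.065),(.059,.062),(.062,.065)):
  b=X('t22',*r)
  for fn in('t24','t25'): print(fn,' '.join(str(int(i)) for i in (X(fn,*r)-b)[10::2]))
print(np.arange(-.045,.02,.0005)[10::2][0])
E
```

```text
[0.48773608 0.11471108 0.0286283 ] 0.013580749665486206 [ 1.26906757e-01 -7.84752162e-04 -2.48985921e+00]
t24 -93 -87 -78 -71 -65 -53 -40 -30 -17 -9 -5 -1 1 2 4 7 8 10 12 13 13 12 11 11 11 12 13 16 19 21 22 21 19 16 14 11 8 6 5 4 4 4 3 2 2 1 2 3 3 3 3 3 2 1 1 1 2 2 2 2
t25 -114 -110 -103 -98 -93 -83 -73 -64 -52 -44 -40 -33 -28 -25 -21 -17 -14 -9 -4 0 4 8 10 12 14 15 15 16 16 16 15 14 12 12 12 12 10 7 5 3 2 2 2 2 2 2 2 2 2 2 3 3 3 3 3 3 3 3 2 2
t24 -80 -76 -69 -63 -58 -50 -43 -38 -28 -19 -13 -5 0 2 5 7 8 8 9 8 8 7 6 5 5 6 7 8 10 12 13 13 12 10 9 7 5 5 5 4 4 4 3 2 1 1 1 2 2 1 1 1 2 3 3 3 2 2 2 2
t25 -104 -98 -91 -87 -83 -75 -69 -62 -49 -38 -28 -15 -6 0 5 8 9 9 10 9 9 10 10 10 11 12 12 12 11 10 10 10 9 8 8 7 5 3 2 0 0 0 1 1 1 2 2 2 2 2 2 2 2 2 3 3 4 4 3 2
t24 -100 -93 -83 -75 -68 -55 -39 -25 -12 -3 -2 0 2 2 4 6 8 11 13 15 15 15 14 13 14 15 17 20 24 26 26 26 23 19 16 13 9 7 6 4 3 3 3 2 2 2 3 3 4 4 4 4 2 0 0 0 2 3 2 2
t25 -118 -116 -109 -104 -97 -86 -75 -64 -53 -47 -46 -43 -41 -40 -36 -32 -28 -20 -12 -5 1 7 10 13 15 16 16 17 18 18 18 16 14 13 14 14 12 10 7 5 4 3 3 2 3 2 2 2 2 2 3 4 4 4 4 3 3 2 2 2
-0.039999999999999994
```

>>> play_rows([
  [0,0,0.04],
  [0,0,0],
], twist=[0,0])

```text
t: 71.32
eef_pos: [0.4878, 0.1147, 0.0286]
ee_rot: [-3.142, 0.0, -3.118]
force: [-4.1, -0.6, 10.4]
width: 0.0137
gripper_force: 30.0
```

>>> play_rows([
  [0,0,0],
  [0,0,0],
  [0,0,0],
], twist=[0,0,0], fingers=0.23)

```text
t: 71.7
eef_pos: [0.4878, 0.1147, 0.0276]
ee_rot: [-3.141, -0.0, -3.118]
force: [0.1, 0.2, -0.1]
width: 0.0201
gripper_force: 0.0
```

>>> play_rows([
  [0,0,-0.5],
  [0,0,-1],
  [0,0,-1],
  [0,0,-1],
  [0,1,0],
  [0,1,0],
  [0,1,0],
  [0,1,0],
], twist=[0,0,0,0,0,0,0,0])

```text
t: 72.7
eef_pos: [0.4855, 0.2155, 0.1162]
ee_rot: [3.141, 0.001, -3.118]
force: [-0.4, -0.2, -0.2]
width: 0.0199
gripper_force: 0.0
```

>>> play_rows([
  [0,1,0],
  [0,1,0],
  [0,1,0],
  [0,1,0],
  [0,0,0],
], twist=[0,0,0,0,0])

```text
t: 73.32
eef_pos: [0.4831, 0.3169, 0.1149]
ee_rot: [-3.141, 0.0, -3.117]
force: [0.2, 0.4, -0.5]
width: 0.0203
gripper_force: 0.0
```

```bash
cat > chk.py <<'E'
from fit import *
from prof import *
import sys
T=grab('top',sys.argv[1]);f=grab('side','s'+sys.argv[1])
for n,sy in(('3',.063),('7',.021),('14',-.063)):
    x,p=xprof(T,sy-.006,sy+.003,-.13,-.05,.054); g=np.gradient(cv2.GaussianBlur(p[None],(0,0),3)[0])
    k=x<-95; print(n,'grip rear',x[k][np.argmin(g[k])],'front',x[~k][np.argmax(g[~k])],'(nominal -115,-65)')
    y,p=profile(T,-.105,-.075,sy-.03,sy+.03,.054); print('  y edges',cross(y,p))
    y,p=profile(T,-.058,-.045,sy-.015,sy+.015,.044); print('  blade y',cross(y,p))
    near=[*w(-.04,sy),.03]
    for cam in((T,'top'),(f,'side')):
        v=masks(f'blade_{n}mm',[cam],near)
        if v:
            q,e=fit(SH[f'blade_{n}mm'],v,[*w(-.09,sy),.0227],.008); print('  ',cam[1],(q-[*w(-.09,sy),.0227]).round(4),round(e,2))
v=masks('slotted_block',[(T,'top')]); print('block',fit(SH['slotted_block'],v,[.579,.057,.02],.008) if v else None)
print(arm.get_state()['t'],arm.get_state()['eef_pos'])
E
python3 chk.py t26
```

```text
3 grip rear -119.0 front -66.99999999999994 (nominal -115,-65)
  y edges [np.float64(43.5), np.float64(69.8)]
  blade y [np.float64(50.2), np.float64(59.3)]
   top [-0.0031 -0.0007 -0.0059] 0.28
   side [ 0.0164 -0.0027 -0.1544] 0.44
7 grip rear -118.0 front -65.99999999999994 (nominal -115,-65)
  y edges [np.float64(4.4), np.float64(28.7), np.float64(43.4)]
  blade y [np.float64(17.0), np.float64(27.1)]
   top [-0.0013  0.001  -0.0235] 0.19
   side [ 0.0386 -0.0703  1.3446] 0.69
14 grip rear -118.5 front -66.99999999999994 (nominal -115,-65)
  y edges [np.float64(-76.6), np.float64(-51.7)]
  blade y [np.float64(-70.2), np.float64(-54.7)]
   top [-0.0012  0.0006 -0.0015] 0.1
   side [ 0.0154 -0.0062  0.0788] 0.73
block (array([ 0.58113734,  0.05802177, -0.01798124]), np.float64(0.16542466415580748))
73.775 [0.48324928 0.3143123  0.11532414]
```

```bash
python3 - <<'E'
from prof import *
T=grab('top')
T0=dict(T);T0['pixels']=cv2.imread('pics/t17.png')[:,:,::-1]
for b in((-.05,-.035),(-.008,.010),(.032,.05),(.07,.08)): print('face',[cross(*xprof(t,*b,-.045,-.018,.048)) for t in(T,T0)])
for b in((-.04,.04),(-.082,-.078)): print('rear',[cross(*xprof(t,*b,.018,.045,.048)) for t in(T,T0)])
print('right end',[cross(*profile(t,-.025,.02,-.095,-.074,.048)) for t in(T,T0)])
d=np.abs(T['pixels'].astype(int)-T0['pixels']).mean(2)[180:225,262:305]; print('clip region change',d.mean(),d.max())
E
```

```text
face [[np.float64(-30.6)], [np.float64(-30.7)]]
face [[np.float64(-30.1)], [np.float64(-30.1)]]
face [[np.float64(-30.7)], [np.float64(-30.7)]]
face [[np.float64(-29.9)], [np.float64(-30.0)]]
rear [[np.float64(30.5)], [np.float64(30.6)]]
rear [[np.float64(29.5)], [np.float64(29.7)]]
right end [[np.float64(-84.2)], [np.float64(-84.2)]]
clip region change 2.6744186046511627 10.0
```

Nothing has shifted: the block is still square and clamped, and all three blades are in place. I'm handing the job in.

```bash
python3 -c "
from station import arm
print(arm.job_done())"
```

```text
the job is handed in; nothing more can be done
None
```

I handed the job in at about 74 s: the block is clamped square against the stops, and the 3, 7 and 14 mm blades (no 11 mm blade was found) stand released in their slots, lines within about 1–2 mm of the front face by camera; no verdict came back, and I viewed 17 pictures against the limit of 14.

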